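Roll a dowel onto the drilling line and clamp it

TASK

The dowel lying loose on the plywood drilling board is to be drilled across: roll it over the board by pushing on its top with the fingertips, never picking it up, until it lies centred along the dark marked line under the open clamp. Then push the clamp's red handle fully down so that the rubber pad holds the dowel there on the line, and draw back. Leave the tape measure, the pencil, the offcut and the sanding block where they are.

Things in the scene. Friction and masses are not known exactly. Their poses are not given: they have to be found in the camera images.
- drill_board: fixed plywood board, 170 mm (its x) by 360 mm (its y), 18 mm thick, lying on the bench; origin at the centre of its underside, z up. A dark line 1.8 mm wide runs along y on its top at x = +30 mm, from y = -178 to +57 mm. A steel toggle clamp is screwed over the line's +y end: foot and side plates at x = 7 to 53 mm, y = 57 to 135 mm, up to 82 mm above the bench
- line_mid (a point): the point of the marked line (on the board's top face, 18 mm above the bench) where the middle of the dowel belongs; x across the line, away from where the dowel starts; y along the line, towards the clamp; z up
- dowel: loose light-wood dowel, 30 mm thick, 180 mm long, a thin pencil ring round it, lying on the board 35 to 65 mm to the -x side of the line, roughly parallel to it; origin at its centre (on its axis, 15 mm above the board), y along its axis. A fingertip pressed on its top and moved sideways rolls it half as far as the tip moves; pushed low from behind it jams or slides. Four dowels in a tray at the left are fixed, no part of the job
- clamp_bar: the clamp's steel bar with the rubber pad; origin on its pivot, which lies above the line at board y = +75 mm, 60 mm above the bench. Open it stands up nearly on end (69 degrees, leaning to the dowel's side), its top about 155 mm above the bench; closed it lies level over the line and its round pad (20 mm) presses on the top of the dowel at board y = -5 mm. It is moved by the handle through the linkage
- clamp_handle (a joint): angle of the clamp's handle in rad: 0 = open, standing up at 55 degrees and pointing away from the dowel (board +y and up); 0.96 = fully down, level. It starts open and stays so until pushed. In its last degrees it forces the pad onto the dowel, passes dead centre and locks. Pushed along its arc it moves easily; straight down on its end it may jam at first
- handle_end (a point): point on the axis of the handle's red round sleeve (17 mm thick), at its outer end, 105 mm from the handle's pivot; the sleeve reaches from 45 mm from the pivot to 9 mm past this point. The pivot is fixed at board x = +30, y = +117 mm, 72 mm above the bench, its axis along board x; closed, the top of the sleeve is 80 mm above the bench, with the end at board y = +222 mm
- tape_measure: yellow tape measure standing on edge, 38 x 101 x 65 mm, origin under its middle; leave alone
- pencil: flat yellow carpenter's pencil, 15 x 172 x 7 mm, origin under its middle; leave alone
- offcut: wood offcut, 64 x 110 x 26 mm, origin under its middle; leave alone
- sanding_block: brown sanding block, 64 x 110 x 29 mm, origin under its middle; leave alone
Mind the look-alikes: they are no part of the job. Several things have the shape of the dowel; the one meant has the colours described above.

How it is judged:
By the outcome, as a careful person would: the job done as asked, in the order asked, and still so for the second after the job is handed in, with the robot touching nothing.
It also fails if it takes over 58 s, if anything falls off the work surface, if the arm or the gripper's body presses on something with over 40 N, if the wrist force passes 120 N, or if a joint passes its speed limit or range.

ROBOT

A 6-joint arm with a two-finger parallel gripper is mounted at the origin on a cart in front of the work surface, level with it; the furniture and walls round the work are solid. World frame = base frame: x ahead of the robot, y to its left, z up, the work surface at z = 0. Lengths are in m, angles in rad, forces in N, time in s.
With the tool pointing down it reaches from about 0.3 to 0.875 m from the base axis. Payload 6.4 kg.
Tool frame: the origin (TCP) lies at the very end of the fingers, on their centre line; the grasp point (between the pads) lies ctrl.grip_point_offset behind it (ctrl.grip_point_offset is the distance from the TCP to the grasp point, in m); z points along the fingers, x is the direction in which the jaws open and shut, and the axes are right-handed (so a half turn about z gives the same grasp; the last joint's range is limited). The gripper opens to 85 mm and grips with 20 to 120 N. Pads are 22 mm wide; open, the fingers measure 114 mm over their backs; the gripper's body (76 mm by 85 mm) begins 54 mm behind the grasp point. The pads swing forward as they close: fully open they stand 13 mm farther back than shut.
Start: joints at [1.025, 0.181, 1.607, -0, 1.354, -0.206], TCP at [0.192, 0.542, 0.194] pointing down, gripper open.
Joint ranges: [-2.99, 2.99], [-0.89, 2.07], [0.3, 2.58], [-1.14, 4.28], [0, 2.63], [-3.12, 3.12]. Speed limits (rad/s): [2.57, 2.57, 3.01, 3.14, 3.14, 3.14].

INTERFACE

Orientations are given as a unit quaternion [w, x, y, z].
In Python, from bench import get_obs, viewer, workorder, ctrl gives the robot as it stands. The module is installed in compiled form; this text tells all that it offers.
- The arm moves only by the tool move_arm, never from a script. Its argument "increments" is a list of rows, each an object of numbers: "tx", "ty", "tz": the shift along the tool's x, y, z in m; "turn": the turn about the tool's z in degrees. A call has 1 to 20 rows; each row is the pose to reach, as a shift and turn from the pose commanded when the call began, along the tool's axes at that moment; what a row does not reach only later rows make up. A row lasts 1/12 s, in which the tool goes at most 41.7 mm and 7.16 degrees, less where a joint would pass 70% of its speed; a pose out of reach is approached as far as the arm can. A call with a gripper value outside its range is refused whole. "gripper" is the opening, from 0 (shut) to 1 (fully open), set as the call begins (left out, the last holds). The fingers move at their own pace and stop on an object; the grip force is fixed at half the most. Time passes only in rows, so rows that repeat a pose let the fingers close. It gives the time, the measured TCP pose, the force and the opening at its end, in the units of the state.
- get_obs(): the state, without advancing time (a new reading comes with each control period).
- viewer.camera(name): name is "side" or "top"; returns (picture, depth): 384x512x3 uint8, red, green, blue; 384x512 float32, m along the optical axis (not along the pixel's ray), 0 where there is no reading.
- viewer.get_calibration(name): a dict with "intrinsics" (3x3 intrinsics, pixels), "origin" and "attitude" of the camera in the world. Camera axes: x right, y up, looking along -z (the intrinsics and any distortion apply to the point x, -y, -z); pixel columns grow to the right and rows downward; lengths in m; the calibration is good to about 2 mm. A picture is of the moment at which its call begins. get_calibration takes no time and is no camera call.
- workorder.hand_in(): hands the job in, once; it reports no verdict.
The state is a dict: "time_s": time; "q": joint angles; "dq": joint speeds; "joint_efforts": joint torques, N m; "eef_pos": TCP position; "eef_rot": TCP orientation; "wrist_force": force on the tool from outside, world axes, zero at the start; "torque": the same for the moment, N m; "opening": opening from 0.0 (shut) to 1.0 (fully open).
Only numpy, scipy, OpenCV 4.12 (cv2) and the standard library are available. Lean on these libraries where they do the work, as an engineer would, in place of code of your own. Each camera call takes 0.05 s, during which the arm holds its last target.

## Working session

There is one attempt and no reset: what is moved stays moved. The work goes in short steps, Python scripts to look and compute and a tool call to move; the robot and the scene stay as the last step left them, time stands still between calls to the robot, and variables do not carry over. Pictures are saved under pics/ and viewed, and the job is handed in when it is done.

Besides the shell and the picture viewer there is one more tool, called after "Emit:" by a JSON object that holds its "fn" and its "kwargs". move_arm: Moves the arm, as the interface text tells. Its arguments: {"type":"object","properties":{"increments":{"type":"array"},"gripper":{"type":"number"}},"required":["increments"]}

```bash
mkdir -p pics; cat > h.py <<'E'
import numpy as np, cv2
from bench import get_obs, viewer, workorder, ctrl
def cal(n):
    c=viewer.get_calibration(n); return c
def snap(n,f):
    p,d=viewer.camera(n); cv2.imwrite(f'pics/{f}.png',p[:,:,::-1]); np.save(f'pics/{f}.npy',d); return p,d
def Rm(c):
    a=np.array(c['attitude'],float)
    if a.shape==(3,3): return a
    from scipy.spatial.transform import Rotation as R
    return R.from_quat([a[1],a[2],a[3],a[0]]).as_matrix()
def ray(n,u,v):
    c=cal(n);K=np.array(c['intrinsics']); dist=c.get('distortion')
    if dist is not None:
        x,y=cv2.undistortPoints(np.array([[[u,v]]],float),K,np.array(dist,float))[0,0]
    else:
        x=(u-K[0,2])/K[0,0];y=(v-K[1,2])/K[1,1]
    return np.array(c['origin']),Rm(c)@np.array([x,-y,-1.])
def onz(n,u,v,z):
    o,d=ray(n,u,v); return o+d*(z-o[2])/d[2]
def atd(n,u,v,dep):
    o,d=ray(n,u,v); return o+d*dep
def proj(n,p):
    c=cal(n);K=np.array(c['intrinsics']);q=Rm(c).T@(np.array(p)-np.array(c['origin']))
    return K[0,0]*q[0]/-q[2]+K[0,2], K[1,1]*-q[1]/-q[2]+K[1,2]
E
python3 - <<'E'
from h import *
for n in('top','side'):
    print(cal(n)); snap(n,n+'0')
print(get_obs(), ctrl.grip_point_offset)
E
```

```text
{'intrinsics': array([[479.42010847,   0.        , 256.39630719],
       [  0.        , 479.42010847, 185.51822905],
       [  0.        ,   0.        ,   1.        ]]), 'origin': array([ 0.294851  , -0.23584177,  1.20645161]), 'attitude': array([ 0.71234685,  0.07189108, -0.06895142, -0.69472249])}
{'intrinsics': array([[401.49685371,   0.        , 253.47724841],
       [  0.        , 401.49685371, 198.5395933 ],
       [  0.        ,   0.        ,   1.        ]]), 'origin': array([ 0.14528922, -0.97906757,  0.55666145]), 'attitude': array([ 0.83767503,  0.49727968, -0.12474389, -0.18828815])}
{'time_s': 0.1, 'q': array([ 1.02470380e+00,  1.81499631e-01,  1.60788457e+00, -1.63626915e-05,
        1.35385621e+00, -2.06315270e-01]), 'dq': array([ 0.00057153, -0.00064577, -0.00166305,  0.00067424,  0.00116618,
       -0.00017725]), 'joint_efforts': array([ 2.23050929e-04, -4.45873153e+01, -3.52235305e+01, -2.53003218e-04,
        4.03403930e-03,  2.76323178e-06]), 'eef_pos': array([0.19133152, 0.54163386, 0.19346716]), 'eef_rot': array([ 3.35125153e-04,  8.16478064e-01,  5.77375867e-01, -7.52681738e-04]), 'wrist_force': array([ 0.92177967, -0.44807592,  0.06574631]), 'torque': array([-0.03472223, -0.04396672, -0.00313687]), 'opening': 1.000333371030439} 0.0187
```

View pics/top0.png

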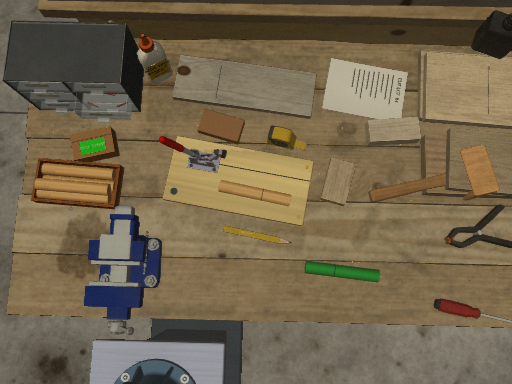

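View pics/side0.png

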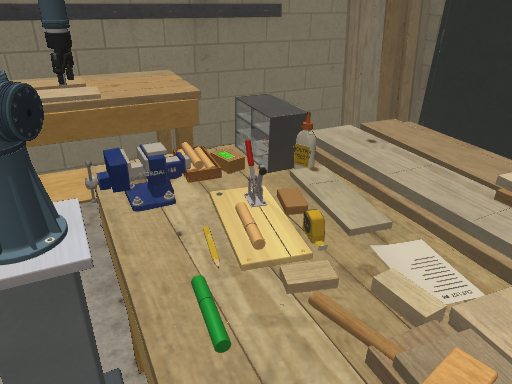

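```bash
python3 - <<'E'
import cv2
p=cv2.imread('pics/top0.png'); cv2.imwrite('pics/top0c.png',cv2.resize(p[125:235,155:320],None,fx=4.8,fy=4.8,interpolation=cv2.INTER_CUBIC))
p=cv2.imread('pics/side0.png'); cv2.imwrite('pics/side0c.png',cv2.resize(p[130:275,200:330],None,fx=4,fy=4,interpolation=cv2.INTER_CUBIC))
E
```

```text
(no output)
```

View pics/top0c.png

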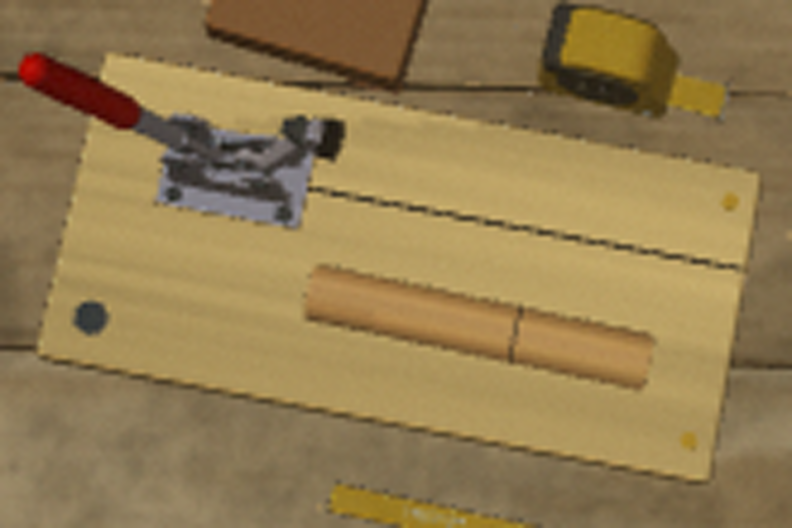

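View pics/side0c.png

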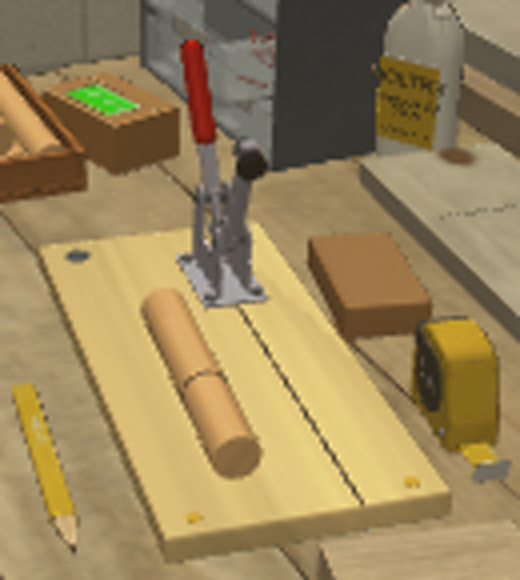

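```bash
cat >> h.py <<'E'
def c4(x,y,u0=155,v0=125,s=4.8): return u0+(x+.5)/s-.5, v0+(y+.5)/s-.5
E
python3 - <<'E'
from h import *
P=[onz('top',*c4(*q),.018)[:2] for q in[(107,55),(758,172),(710,482),(40,357)]]
L=np.array([[.085,.18],[.085,-.18],[-.085,-.18],[-.085,.18]])
P=np.array(P);c=P.mean(0);A=L.T@(P-c);U,S,V=np.linalg.svd(A);R=(U@V).T
print(c,R,np.degrees(np.arctan2(R[1,0],R[0,0])));print((P-c)@R*1000)
inv=lambda w:((np.array(w[:2])-c)@R*1000).round(1)
for nm,q,z in[('line L',(312,188),.018),('line R',(742,267),.018),('dow TL',(316,267),.033),('dow BL',(306,318),.033),('dow TR',(653,337),.033),('dow BR',(642,387),.033),('ring t',(520,308),.033),('ring b',(512,361),.033),('hand end',(32,68),.158)]:
    print(nm,inv(onz('top',*c4(*q),z)))
np.savez('board.npz',c=c,R=R)
# depth check
d=np.load('pics/top0.npy')
for q in[(200,300),(400,310),(600,340),(480,325),(34,70)]:
    u,v=c4(*q);print(q,atd('top',u,v,d[int(round(v)),int(round(u))]).round(4))
E
```

```text
[ 0.54918235 -0.18185604] [[ 0.98752584  0.15745705]
 [-0.15745705  0.98752584]] -9.059324925238196
[[  84.11278301  178.13895857]
 [  83.71031289 -176.7266534 ]
 [ -84.37723477 -178.69190312]
 [ -83.44586113  177.27959795]]
line L [31.9 55.1]
line R [  31.1 -176.7]
dow TL [-12.8  42.8]
dow BL [-40.3  42.6]
dow TR [ -17.4 -136.2]
dow BR [ -44.2 -135.1]
ring t [-14.8 -65.7]
ring b [-43.1 -66.7]
hand end [ 32.9 179.8]
(200, 300) [ 0.5271 -0.076   0.0185]
(400, 310) [ 0.5194 -0.1826  0.044 ]
(600, 340) [ 0.5064 -0.2858  0.0436]
(480, 325) [ 0.5129 -0.224   0.0423]
(34, 70) [ 0.607  -0.0119  0.1645]
```

```bash
python3 - <<'E'
from h import *
d=np.load('pics/top0.npy');pts=[]
c=cal('top');K=np.array(c['intrinsics']);v,u=np.mgrid[0:384,0:512]
q=np.stack([(u-K[0,2])/K[0,0],-(v-K[1,2])/K[1,1],-np.ones_like(u)],-1)*d[...,None]
W=q@Rm(c).T+np.array(c['origin']);W=W[d>0]
a=np.array([.1913,.5416]);b=np.array([.513,-.23]);L=np.linalg.norm(b-a);t=(b-a)/L;n=np.array([-t[1],t[0]])
s=(W[:,:2]-a)@t;w=(W[:,:2]-a)@n
for i in np.arange(0,L,.05):
    m=(abs(s-i)<.025)&(abs(w)<.09);print(i.round(2),(a+t*i).round(2),m.sum(),W[m,2].max().round(3) if m.any() else None)
B=np.load('board.npz')
o=get_obs()
from scipy.spatial.transform import Rotation as R
w_,x,y,z=o['eef_rot'];T=R.from_quat([x,y,z,w_]).as_matrix();print(T.round(3))
for bp in[(-28.7,-46.5),(-28.7,-56),(-39,-52),(30,-50)]:
    g=B['c']+B['R']@(np.array(bp)/1000);dd=np.r_[g,.1]-o['eef_pos'];print(bp,g,(T.T@dd).round(4))
E
```

```text
0.0 [0.19 0.54] 93 -0.837
0.05 [0.21 0.5 ] 36 -0.844
0.1 [0.23 0.45] 0 None
0.15 [0.25 0.4 ] 79 0.003
0.2 [0.27 0.36] 1005 0.006
0.25 [0.29 0.31] 1471 0.007
0.3 [0.31 0.26] 1483 0.007
0.35 [0.33 0.22] 1329 0.006
0.4 [0.35 0.17] 920 0.143
0.45 [0.36 0.13] 1046 0.153
0.5 [0.38 0.08] 1585 0.154
0.55 [0.4  0.03] 2104 0.152
0.6 [ 0.42 -0.01] 1403 0.022
0.65 [ 0.44 -0.06] 1426 0.024
0.7 [ 0.46 -0.1 ] 1416 0.025
0.75 [ 0.48 -0.15] 1415 0.052
0.8 [ 0.5 -0.2] 1412 0.138
[[ 0.333  0.943 -0.001]
 [ 0.943 -0.333 -0.001]
 [-0.002 -0.    -1.   ]]
(-28.7, -46.5) [ 0.5135186  -0.22325697] [-0.6136  0.5587  0.0943]
(-28.7, -56) [ 0.51202276 -0.23263847] [-0.623   0.5604  0.0943]
(-39, -52) [ 0.50248107 -0.22706656] [-0.6209  0.5496  0.0943]
(30, -50) [ 0.57093527 -0.23595604] [-0.6065  0.6171  0.0942]
```

Emit:
{"fn": "move_arm", "kwargs": {"increments": [{"tx": 0, "ty": 0, "tz": -0.04}, {"tx": -0.06, "ty": 0.053, "tz": -0.04, "turn": -2}, {"tx": -0.24, "ty": 0.213, "tz": -0.04, "turn": -9.5}, {"tx": -0.24, "ty": 0.213, "tz": -0.04, "turn": -9.5}, {"tx": -0.24, "ty": 0.213, "tz": -0.04, "turn": -9.5}, {"tx": -0.24, "ty": 0.213, "tz": -0.04, "turn": -9.5}, {"tx": -0.24, "ty": 0.213, "tz": -0.04, "turn": -9.5}, {"tx": -0.24, "ty": 0.213, "tz": -0.04, "turn": -9.5}, {"tx": -0.62, "ty": 0.551, "tz": -0.04, "turn": -9.5}, {"tx": -0.62, "ty": 0.551, "tz": -0.04, "turn": -9.5}, {"tx": -0.62, "ty": 0.551, "tz": -0.04, "turn": -9.5}, {"tx": -0.62, "ty": 0.551, "tz": -0.04, "turn": -9.5}, {"tx": -0.62, "ty": 0.551, "tz": -0.04, "turn": -9.5}, {"tx": -0.62, "ty": 0.551, "tz": -0.04, "turn": -9.5}, {"tx": -0.62, "ty": 0.551, "tz": -0.04, "turn": -9.5}, {"tx": -0.62, "ty": 0.551, "tz": -0.04, "turn": -9.5}, {"tx": -0.62, "ty": 0.551, "tz": -0.04, "turn": -9.5}, {"tx": -0.62, "ty": 0.551, "tz": -0.04, "turn": -9.5}, {"tx": -0.62, "ty": 0.551, "tz": -0.04, "turn": -9.5}, {"tx": -0.62, "ty": 0.551, "tz": -0.04, "turn": -9.5}], "gripper": 0.45}}

```text
validation failed for argument at $.in...
```

Emit:
{"fn": "move_arm", "kwargs": {"increments": [{"tx": 0.0, "ty": 0.0, "tz": -0.04, "turn": 0.0}], "gripper": 0.45}}

```text
time_s: 0.18
eef_pos: [0.1889, 0.5374, 0.2256]
eef_rot: [0.003, 0.817, 0.577, -0.008]
wrist_force: [-0.3, -0.4, -2.1]
opening: 0.88
```

Emit:
{"fn": "move_arm", "kwargs": {"increments": [{"tx": -0.03, "ty": 0.027, "tz": 0.0, "turn": -4.0}, {"tx": -0.24, "ty": 0.213, "tz": 0.0, "turn": -9.5}, {"tx": -0.24, "ty": 0.213, "tz": 0.0, "turn": -9.5}, {"tx": -0.24, "ty": 0.213, "tz": 0.0, "turn": -9.5}, {"tx": -0.24, "ty": 0.213, "tz": 0.0, "turn": -9.5}, {"tx": -0.24, "ty": 0.213, "tz": 0.0, "turn": -9.5}, {"tx": -0.24, "ty": 0.213, "tz": 0.0, "turn": -9.5}, {"tx": -0.62, "ty": 0.551, "tz": 0.0, "turn": -9.5}, {"tx": -0.62, "ty": 0.551, "tz": 0.0, "turn": -9.5}, {"tx": -0.62, "ty": 0.551, "tz": 0.0, "turn": -9.5}, {"tx": -0.62, "ty": 0.551, "tz": 0.0, "turn": -9.5}, {"tx": -0.62, "ty": 0.551, "tz": 0.0, "turn": -9.5}, {"tx": -0.62, "ty": 0.551, "tz": 0.0, "turn": -9.5}, {"tx": -0.62, "ty": 0.551, "tz": 0.0, "turn": -9.5}, {"tx": -0.62, "ty": 0.551, "tz": 0.0, "turn": -9.5}, {"tx": -0.62, "ty": 0.551, "tz": 0.0, "turn": -9.5}, {"tx": -0.62, "ty": 0.551, "tz": 0.0, "turn": -9.5}, {"tx": -0.62, "ty": 0.551, "tz": 0.0, "turn": -9.5}]}}

```text
time_s: 1.68
eef_pos: [0.4741, -0.1534, 0.2339]
eef_rot: [-0.0, 0.766, 0.643, -0.0]
wrist_force: [0.1, -0.1, -0.6]
opening: 0.452
```

```bash
cat >> h.py <<'E'
from scipy.spatial.transform import Rotation as SR
B=np.load('board.npz')
def Tm():
    w,x,y,z=get_obs()['eef_rot'];return SR.from_quat([x,y,z,w]).as_matrix()
def b2w(bx,by,z): return np.r_[B['c']+B['R']@(np.array([bx,by])/1000),z]
def w2b(w): return np.r_[((np.array(w[:2])-B['c'])@B['R']*1000),1000*w[2]].round(1)
def to(bx,by,z):
    o=get_obs();T=Tm();print('tool delta mm',(1000*T.T@(b2w(bx,by,z)-o['eef_pos'])).round(1),'now',w2b(o['eef_pos']),'F',o['wrist_force'].round(1),'toolx deg vs board y',round(np.degrees(np.arctan2(T[1,0],T[0,0]))-80.94,2))
E
python3 -c "
from h import *
to(-37,-52,.1)"
```

```text
tool delta mm [-67.6  42.8 133.9] now [-78.6  16.3 233.9] F [ 0.1 -0.1 -0.6] toolx deg vs board y -0.95
```

Emit:
{"fn": "move_arm", "kwargs": {"increments": [{"tx": -0.03, "ty": 0.019, "tz": 0.02, "turn": 0.0}, {"tx": -0.05, "ty": 0.032, "tz": 0.05, "turn": 0.0}, {"tx": -0.05, "ty": 0.032, "tz": 0.08, "turn": 0.0}, {"tx": -0.05, "ty": 0.032, "tz": 0.11, "turn": 0.0}, {"tx": -0.05, "ty": 0.032, "tz": 0.12, "turn": 0.0}, {"tx": -0.05, "ty": 0.032, "tz": 0.12, "turn": 0.0}, {"tx": -0.05, "ty": 0.032, "tz": 0.12, "turn": 0.0}]}}

```text
time_s: 2.27
eef_pos: [0.4969, -0.2059, 0.1147]
eef_rot: [-0.0, 0.766, 0.643, -0.0]
wrist_force: [-0.2, -0.5, 0.6]
opening: 0.448
```

```bash
python3 -c "
from h import *
to(-37,-52,.06); snap('side','s1')"
```

```text
tool delta mm [-19.9  11.2  54.7] now [-47.8 -31.9 114.7] F [-0.2 -0.5  0.6] toolx deg vs board y -0.89
```

View pics/s1.png

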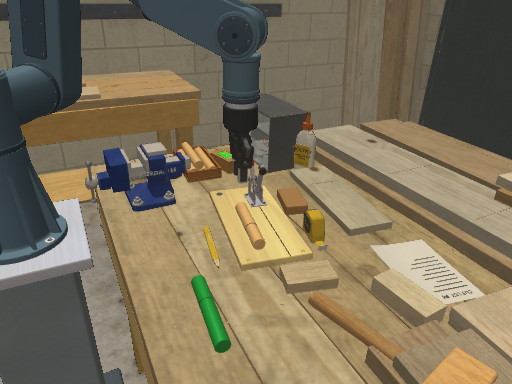

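```bash
python3 -c "
from h import *
print(proj('side',get_obs()['eef_pos']),proj('side',b2w(-28.7,-46.5,.033)),proj('top',b2w(-28.7,-46.5,.033)),proj('side',b2w(30,-178,.018)))
snap('top','t1');to(-37,-52,.06);print(get_obs()['time_s'],get_obs()['dq'].round(3))
p=cv2.imread('pics/s1.png'); cv2.imwrite('pics/s1c.png',cv2.resize(p[100:275,180:330],None,fx=4,fy=4,interpolation=cv2.INTER_CUBIC)[:600])
"
```

```text
(np.float64(239.77914285955475), np.float64(192.09467338496898)) (np.float64(248.2349886843779), np.float64(223.7157919721686)) (np.float64(254.33709828465047), np.float64(192.76466552983803)) (np.float64(289.7354028610449), np.float64(255.79951404208902))
tool delta mm [-19.3   9.5  56.7] now [-46.4 -32.5 116.6] F [ 0.6 -1.1  0.1] toolx deg vs board y -0.87
2.3667 [-0.    -0.01  -0.004  0.    -0.005  0.001]
```

View pics/s1c.png

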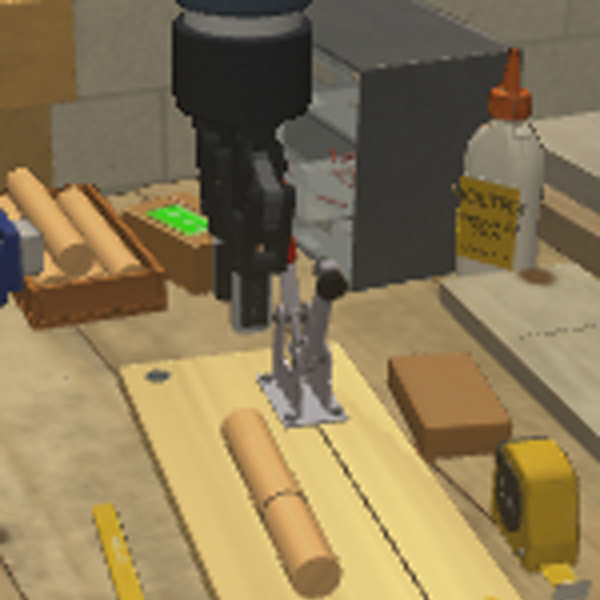

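View pics/t1.png

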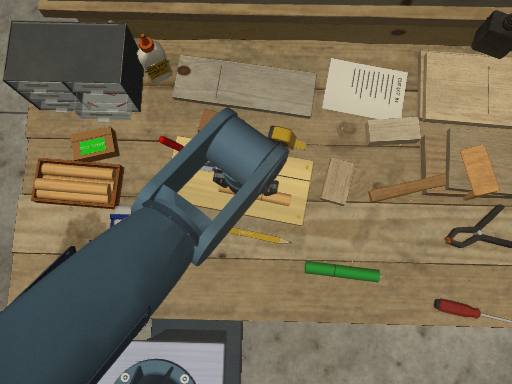

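Emit:
{"fn": "move_arm", "kwargs": {"increments": [{"tx": -0.01, "ty": 0.005, "tz": 0.02, "turn": -0.3}, {"tx": -0.019, "ty": 0.0095, "tz": 0.045, "turn": -0.5}, {"tx": -0.019, "ty": 0.0095, "tz": 0.062, "turn": -0.5}, {"tx": -0.019, "ty": 0.0095, "tz": 0.062, "turn": -0.5}, {"tx": -0.019, "ty": 0.0095, "tz": 0.064, "turn": -0.5}, {"tx": -0.019, "ty": 0.0095, "tz": 0.066, "turn": -0.5}, {"tx": -0.019, "ty": 0.0095, "tz": 0.066, "turn": -0.5}, {"tx": -0.019, "ty": 0.0095, "tz": 0.066, "turn": -0.5}]}}

```text
time_s: 3.03
eef_pos: [0.5039, -0.2268, 0.0498]
eef_rot: [0.001, 0.763, 0.646, 0.0]
wrist_force: [0.5, -0.7, -0.2]
opening: 0.451
```

```bash
python3 -c "
from h import *
to(-37,-52,.045); snap('side','s2')
p=cv2.imread('pics/s2.png'); cv2.imwrite('pics/s2c.png',cv2.resize(p[130:275,200:330],None,fx=4,fy=4,interpolation=cv2.INTER_CUBIC))"
```

```text
tool delta mm [-0.5  0.7  4.8] now [-37.7 -51.5  49.8] F [ 0.5 -0.7 -0.2] toolx deg vs board y -0.38
```

View pics/s2c.png

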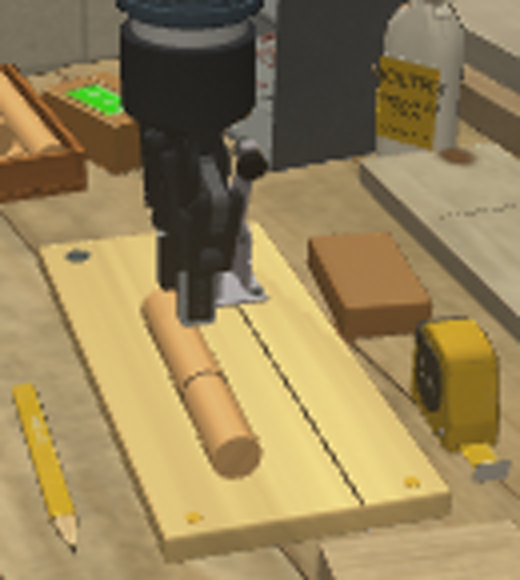

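```bash
python3 -c "
from h import *
for y in(-90,-70,-50,-30,-10,10,40):print(y,[ (4*(a-b)) for a,b in zip(proj('side',b2w(-38,y,.056)),(200,130))],[ (4*(a-b)) for a,b in zip(proj('side',b2w(-28,y,.048)),(200,130))])
for y in(-136.5,43.5):print(y,[ (4*(a-b)) for a,b in zip(proj('side',b2w(-28,y,.033)),(200,130))])
"
```

```text
-90 [np.float64(199.24978028954467), np.float64(381.6798498396664)] [np.float64(215.3003358980027), np.float64(390.8595357212487)]
-70 [np.float64(189.66842210176617), np.float64(364.3520849346452)] [np.float64(205.5034989175624), np.float64(373.4882287087926)]
-50 [np.float64(180.41772620424558), np.float64(347.62231859269275)] [np.float64(196.0425253823314), np.float64(356.712459524785)]
-30 [np.float64(171.4808657217534), np.float64(331.4601196231225)] [np.float64(186.90043482986414), np.float64(340.50211918334116)]
-10 [np.float64(162.84213645896602), np.float64(315.8370871876326)] [np.float64(178.06137248314496), np.float64(324.8290947129274)]
10 [np.float64(154.48686480585275), np.float64(300.7266842483699)] [np.float64(169.51051749005842), np.float64(309.66710645075034)]
40 [np.float64(142.45565467260735), np.float64(278.9683931349339)] [np.float64(157.19452489483479), np.float64(287.82894695479195)]
-136.5 [np.float64(238.7077795094633), np.float64(455.7082252156139)]
43.5 [np.float64(155.69255399419092), np.float64(305.1975725535161)]
```

```bash
python3 -c "
from h import *
d=np.load('pics/s2.npy')
for cx,cy in[(197,318),(197,310),(205,315),(190,300),(170,285),(168,280),(200,270)]:
    u,v=200+cx/4,130+cy/4; q=atd('side',u,v,d[int(round(v)),int(round(u))]);print(cx,cy,w2b(q))
"
```

```text
197 318 [-36.6 -78.5  92.3]
197 310 [-39.1 -86.5 102.4]
205 315 [-32.9 -82.   95.7]
190 300 [-43.3 -86.1 109.4]
170 285 [-40.5 -34.5  91.4]
168 280 [-41.8 -34.5  95. ]
200 270 [ -43.  -103.3  137.6]
```

```bash
python3 -c "
from h import *
to(-37,-52,.045); snap('side','s3')
p=cv2.imread('pics/s3.png'); cv2.imwrite('pics/s3c.png',cv2.resize(p[130:275,200:330],None,fx=4,fy=4,interpolation=cv2.INTER_CUBIC))
d=np.load('pics/s3.npy')
for v in range(200,222):
  print(v,[w2b(atd('side',u,v,d[v,u])) for u in (247,250)])
"
```

```text
tool delta mm [-0.5  0.8  4.6] now [-37.8 -51.5  49.6] F [-0.1  0.3 -0.6] toolx deg vs board y -0.39
200 [array([-44.4, -85.1, 121.9]), array([-35.2, -78.2, 117. ])]
201 [array([-44.7, -86.1, 120. ]), array([-37.5, -86. , 118.9])]
202 [array([-44.8, -86.9, 117.8]), array([-37. , -84.6, 115.5])]
203 [array([-44.9, -87.1, 115.3]), array([-36.9, -84.3, 112.7])]
204 [array([-44.6, -86.2, 112.2]), array([-36.4, -82.8, 109.2])]
205 [array([-44.6, -86.4, 109.7]), array([-37.4, -86.3, 108.6])]
206 [array([-44.3, -85.6, 106.6]), array([-35.7, -81.1, 102.9])]
207 [array([-43.8, -84.2, 103.1]), array([-35.7, -81.2, 100.3])]
208 [array([-43.7, -83.7, 100.2]), array([-36.9, -85.1, 100. ])]
209 [array([-44.1, -85.1,  98.4]), array([-36.7, -84.8,  97.2])]
210 [array([-41.8, -77.9,  91.4]), array([-35.1, -79.6,  91.4])]
211 [array([-42.1, -78.9,  89.4]), array([ 0.9, 36.9, 18. ])]
212 [array([-23.1, -15.6,  48.1]), array([-1.3, 29.3, 19.5])]
213 [array([-24.5, -20.4,  48.1]), array([-13.7, -10.9,  41.1])]
214 [array([-26.5, -27.2,  49.4]), array([-16.7, -20.9,  44.3])]
215 [array([-27.1, -29.5,  47.9]), array([-18.5, -26.8,  45.1])]
216 [array([-29.6, -37.8,  50.2]), array([-20.6, -33.8,  46.6])]
217 [array([-30.1, -39.8,  48.6]), array([-22.4, -39.8,  47.4])]
218 [array([-31.4, -44.1,  48.4]), array([-24. , -44.9,  47.7])]
219 [array([-32. , -46.3,  47. ]), array([-24.9, -48.2,  47. ])]
220 [array([-32.5, -48.1,  45.3]), array([-27.1, -55.5,  48.8])]
221 [array([-34.8, -56. ,  47.4]), array([-29.4, -63.1,  50.8])]
```

View pics/s3c.png

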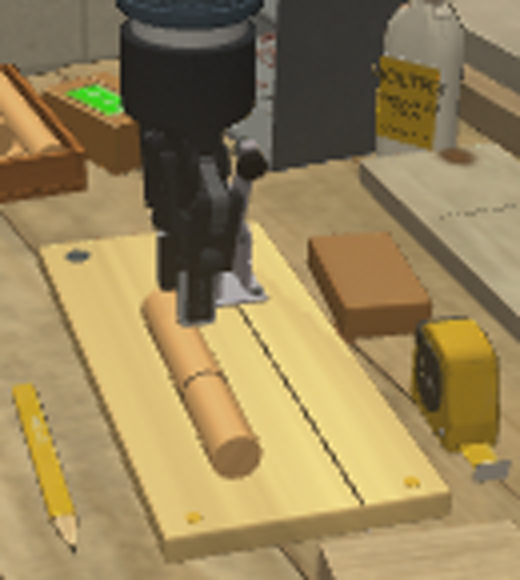

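Emit:
{"fn": "move_arm", "kwargs": {"increments": [{"tx": 0.0, "ty": 0.0, "tz": 0.004, "turn": 0.3}, {"tx": 0.0, "ty": 0.0, "tz": 0.008, "turn": 0.8}, {"tx": 0.0, "ty": 0.0, "tz": 0.01, "turn": 0.8}, {"tx": 0.0, "ty": 0.0, "tz": 0.01, "turn": 0.8}]}}

```text
time_s: 3.47
eef_pos: [0.5023, -0.226, 0.0374]
eef_rot: [-0.001, 0.768, 0.641, -0.0]
wrist_force: [-1.0, -0.4, 0.0]
opening: 0.45
```

```bash
python3 -c "
from h import *
to(-37,-52,.045); snap('side','s4');snap('top','t4')
p=cv2.imread('pics/s4.png'); cv2.imwrite('pics/s4c.png',cv2.resize(p[130:275,200:330],None,fx=4,fy=4,interpolation=cv2.INTER_CUBIC))
d=np.load('pics/s4.npy')
for v in range(208,222):
  print(v,[w2b(atd('side',u,v,d[v,u])) for u in (247,250)])
"
```

```text
tool delta mm [-1.   2.3 -7.6] now [-39.3 -51.   37.4] F [-1.  -0.4  0. ] toolx deg vs board y -1.22
208 [array([-43.7, -83.9, 100.3]), array([-37.2, -86.2, 100.6])]
209 [array([-44. , -85.1,  98.4]), array([-36. , -82.3,  95.7])]
210 [array([-44.4, -86.6,  96.6]), array([-36.7, -84.9,  94.6])]
211 [array([-44.1, -85.5,  93.3]), array([-36.6, -84.8,  91.8])]
212 [array([-44.1, -85.7,  90.8]), array([-36. , -82.8,  87.9])]
213 [array([-43.2, -82.7,  86.3]), array([-36.6, -84.9,  86.5])]
214 [array([-43.9, -85.2,  85.1]), array([-35.5, -81.6,  81.8])]
215 [array([-42.1, -79.4,  78.9]), array([-33.9, -76.4,  75.9])]
216 [array([-28.3, -33.6,  47.6]), array([-20.6, -33.7,  46.5])]
217 [array([-29.9, -39.1,  48.1]), array([-23.1, -41.9,  48.7])]
218 [array([-31.4, -44.2,  48.5]), array([-24. , -45.1,  47.9])]
219 [array([-32.1, -46.6,  47.2]), array([-25.9, -51.5,  49. ])]
220 [array([-32.3, -47.5,  44.9]), array([-26.6, -53.9,  47.7])]
221 [array([-33.6, -51.9,  44.8]), array([-28.2, -59.1,  48.2])]
```

View pics/s4c.png

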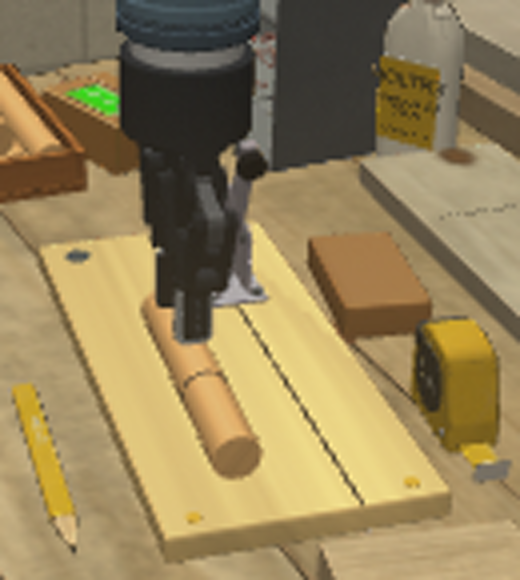

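Emit:
{"fn": "move_arm", "kwargs": {"increments": [{"tx": 0.0, "ty": 0.001, "tz": 0.002, "turn": 0.0}, {"tx": 0.0, "ty": 0.001, "tz": 0.004, "turn": 0.0}, {"tx": 0.0, "ty": 0.001, "tz": 0.006, "turn": 0.0}, {"tx": 0.0, "ty": 0.001, "tz": 0.006, "turn": 0.0}]}}

```text
time_s: 3.9
eef_pos: [0.5036, -0.2264, 0.0317]
eef_rot: [-0.0, 0.768, 0.641, -0.0]
wrist_force: [-0.5, -0.6, -0.6]
opening: 0.45
```

Emit:
{"fn": "move_arm", "kwargs": {"increments": [{"tx": 0.0, "ty": 0.0, "tz": 0.004, "turn": 0.0}, {"tx": 0.0, "ty": 0.0, "tz": 0.008, "turn": 0.0}, {"tx": 0.0, "ty": 0.0, "tz": 0.01, "turn": 0.0}, {"tx": 0.0, "ty": 0.0, "tz": 0.01, "turn": 0.0}]}}

```text
time_s: 4.23
eef_pos: [0.5034, -0.2262, 0.0215]
eef_rot: [-0.001, 0.768, 0.641, -0.0]
wrist_force: [-0.3, 1.0, -0.5]
opening: 0.45
```

```bash
python3 -c "
from h import *
to(-37,-52,.045); snap('side','s5')
p=cv2.imread('pics/s5.png'); cv2.imwrite('pics/s5c.png',cv2.resize(p[160:265,210:300],None,fx=5.5,fy=5.5,interpolation=cv2.INTER_CUBIC))
d=np.load('pics/s5.npy')
for v in range(212,226):
  print(v,[w2b(atd('side',u,v,d[v,u])) for u in (247,250)])
"
```

```text
tool delta mm [ -0.9   1.2 -23.5] now [-38.2 -51.   21.5] F [-0.3  1.  -0.5] toolx deg vs board y -1.21
212 [array([-43.8, -84.5,  90.1]), array([-36.3, -83.7,  88.5])]
213 [array([-44.1, -85.8,  88.2]), array([-37. , -86.1,  87.3])]
214 [array([-44.3, -86.7,  86.1]), array([-37. , -86.5,  84.8])]
215 [array([-44. , -85.8,  82.8]), array([-36.6, -85.3,  81.4])]
216 [array([-43.8, -85.2,  79.7]), array([-36.3, -84.4,  78.1])]
217 [array([-43.8, -85.2,  77. ]), array([-35.8, -82.9,  74.5])]
218 [array([-43.8, -85.4,  74.5]), array([-35.9, -83.6,  72.2])]
219 [array([-43. , -82.8,  70.1]), array([-35.9, -83.7,  69.5])]
220 [array([-42.9, -82.7,  67.3]), array([-33.1, -74.7,  61. ])]
221 [array([-41.7, -79. ,  62.2]), array([-34.2, -78.5,  60.7])]
222 [array([-35.2, -57.2,  45.4]), array([-29.4, -63.2,  48.1])]
223 [array([-36.4, -61.5,  45.3]), array([-30.5, -67. ,  47.6])]
224 [array([-37.6, -65.5,  45.1]), array([-31.5, -70.4,  47. ])]
225 [array([-38.5, -68.6,  44.3]), array([-33.4, -76.4,  48.2])]
```

View pics/s5c.png

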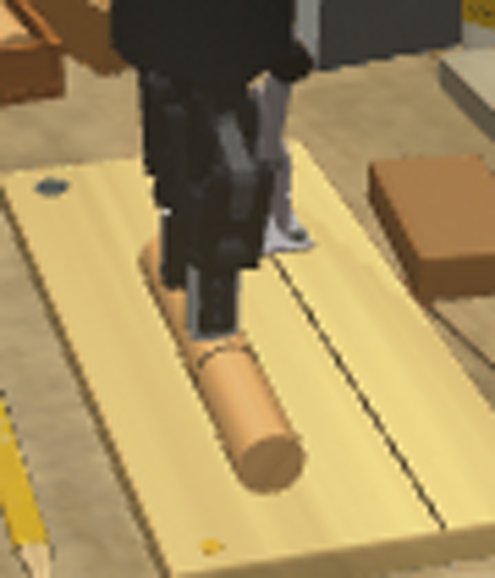

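Emit:
{"fn": "move_arm", "kwargs": {"increments": [{"tx": 0.0, "ty": 0.0, "tz": 0.003, "turn": 0.0}, {"tx": 0.0, "ty": 0.0, "tz": 0.006, "turn": 0.0}, {"tx": 0.0, "ty": 0.0, "tz": 0.007, "turn": 0.0}, {"tx": 0.0, "ty": 0.0, "tz": 0.008, "turn": 0.0}, {"tx": 0.0, "ty": 0.0, "tz": 0.008, "turn": 0.0}]}}

```text
time_s: 4.7
eef_pos: [0.5038, -0.2265, 0.014]
eef_rot: [-0.0, 0.768, 0.641, -0.0]
wrist_force: [-1.1, -0.6, 0.1]
opening: 0.447
```

Emit:
{"fn": "move_arm", "kwargs": {"increments": [{"tx": 0.0, "ty": 0.0, "tz": 0.001, "turn": 0.0}, {"tx": 0.0, "ty": 0.0, "tz": 0.002, "turn": 0.0}, {"tx": 0.0, "ty": 0.0, "tz": 0.003, "turn": 0.0}, {"tx": 0.0, "ty": 0.0, "tz": 0.003, "turn": 0.0}]}}

```text
time_s: 5.03
eef_pos: [0.5038, -0.2265, 0.0111]
eef_rot: [-0.0, 0.768, 0.641, -0.0]
wrist_force: [-0.8, -0.2, -0.7]
opening: 0.452
```

Emit:
{"fn": "move_arm", "kwargs": {"increments": [{"tx": 0.0, "ty": 0.0, "tz": 0.001, "turn": 0.0}, {"tx": 0.0, "ty": 0.0, "tz": 0.002, "turn": 0.0}, {"tx": 0.0, "ty": 0.0, "tz": 0.0025, "turn": 0.0}, {"tx": 0.0, "ty": 0.0, "tz": 0.0025, "turn": 0.0}]}}

```text
time_s: 5.37
eef_pos: [0.5046, -0.2268, 0.0095]
eef_rot: [0.001, 0.768, 0.641, 0.0]
wrist_force: [0.2, 0.8, 3.8]
opening: 0.448
```

```bash
python3 -c "
from h import *
to(-37,-52,.045); snap('side','s6')
p=cv2.imread('pics/s6.png'); cv2.imwrite('pics/s6c.png',cv2.resize(p[160:265,210:300],None,fx=5.5,fy=5.5,interpolation=cv2.INTER_CUBIC))
d=np.load('pics/s6.npy')
for v in range(218,230):
  print(v,[w2b(atd('side',u,v,d[v,u])) for u in (247,250)])
"
```

```text
tool delta mm [ -0.6  -0.  -35.5] now [-36.9 -51.4   9.5] F [0.2 0.8 3.8] toolx deg vs board y -1.21
218 [array([-43.5, -84.6,  73.9]), array([-36.6, -85.7,  73.5])]
219 [array([-43.9, -85.9,  72. ]), array([-36.2, -84.7,  70.2])]
220 [array([-43.4, -84.5,  68.4]), array([-36.5, -85.9,  68.2])]
221 [array([-43.9, -86.3,  66.8]), array([-35.2, -81.8,  62.8])]
222 [array([-43.4, -84.6,  63. ]), array([-35.8, -83.8,  61.3])]
223 [array([-43.3, -84.5,  60.2]), array([-36.8, -87.3,  60.8])]
224 [array([-43.1, -83.9,  57. ]), array([-36.3, -85.6,  57. ])]
225 [array([-41.9, -80. ,  51.7]), array([-34.1, -78.9,  49.8])]
226 [array([-39.5, -72.2,  43.8]), array([-33.4, -76.9,  45.7])]
227 [array([-40.1, -74.3,  42.4]), array([-35.1, -82.5,  46.6])]
228 [array([-40.6, -76.1,  40.7]), array([-36.2, -86.1,  46.1])]
229 [array([-41.5, -79.3,  40.1]), array([-37.5, -90.4,  46.2])]
```

View pics/s6c.png

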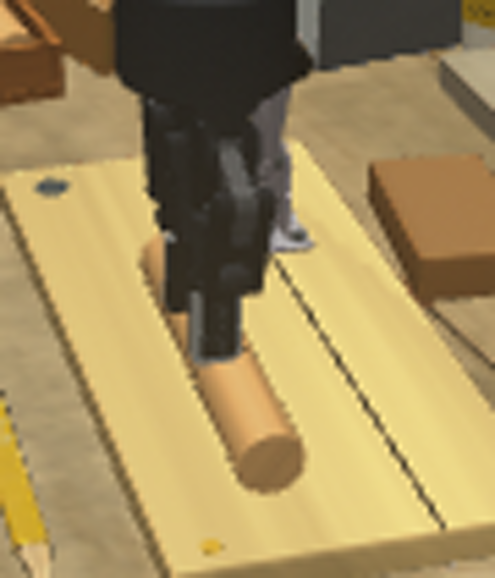

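Emit:
{"fn": "move_arm", "kwargs": {"increments": [{"tx": 0.0, "ty": 0.0, "tz": 0.0015, "turn": 0.0}, {"tx": -0.0004, "ty": 0.003, "tz": 0.0015, "turn": 0.0}, {"tx": -0.0008, "ty": 0.006, "tz": 0.0015, "turn": 0.0}, {"tx": -0.0012, "ty": 0.009, "tz": 0.0015, "turn": 0.0}, {"tx": -0.0016, "ty": 0.012, "tz": 0.0015, "turn": 0.0}, {"tx": -0.002, "ty": 0.015, "tz": 0.0015, "turn": 0.0}, {"tx": -0.0024, "ty": 0.018, "tz": 0.0015, "turn": 0.0}, {"tx": -0.0028, "ty": 0.021, "tz": 0.0015, "turn": 0.0}, {"tx": -0.0032, "ty": 0.024, "tz": 0.0015, "turn": 0.0}, {"tx": -0.0036, "ty": 0.027, "tz": 0.0015, "turn": 0.0}, {"tx": -0.004, "ty": 0.03, "tz": 0.0015, "turn": 0.0}, {"tx": -0.004, "ty": 0.032, "tz": 0.0015, "turn": 0.0}, {"tx": -0.004, "ty": 0.032, "tz": 0.0015, "turn": 0.0}]}}

```text
time_s: 6.5
eef_pos: [0.5372, -0.235, 0.0094]
eef_rot: [0.001, 0.768, 0.641, 0.002]
wrist_force: [2.9, 8.5, 13.9]
opening: 0.448
```

```bash
python3 -c "
from h import *
to(-37,-52,.045); snap('side','s7')
p=cv2.imread('pics/s7.png'); cv2.imwrite('pics/s7c.png',cv2.resize(p[160:265,210:300],None,fx=5.5,fy=5.5,interpolation=cv2.INTER_CUBIC))
"
```

```text
tool delta mm [  1.7 -33.5 -35.8] now [ -3.4 -54.4   9.4] F [ 2.9  8.5 13.9] toolx deg vs board y -1.2
```

View pics/s7c.png

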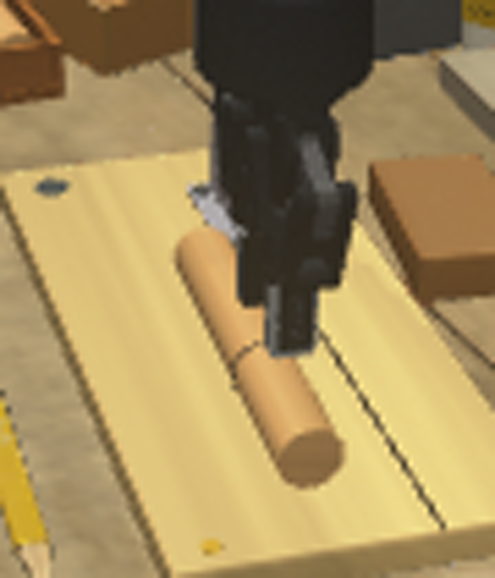

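```bash
cat >> h.py <<'E'
from scipy.optimize import least_squares
def dowel(f,n='side'):
    d=np.load(f'pics/{f}.npy');p=cv2.imread(f'pics/{f}.png').astype(int)
    c=cal(n);K=np.array(c['intrinsics']);v,u=np.mgrid[0:384,0:512]
    W=np.stack([(u-K[0,2])/K[0,0],-(v-K[1,2])/K[1,1],-np.ones_like(u)],-1)*d[...,None]@Rm(c).T+np.array(c['origin'])
    L=np.concatenate([((W[...,:2]-B['c'])@B['R'])*1000,1000*W[...,2:]],-1)
    m=(d>0)&(abs(L[...,0])<75)&(L[...,1]>-160)&(L[...,1]<55)&(L[...,2]>27)&(L[...,2]<52)&(p[...,2]-p[...,0]>50)&(p.sum(-1)>300)&(p[...,2]>130)
    nn,lab,st,_=cv2.connectedComponentsWithStats(m.astype(np.uint8))
    keep=np.isin(lab,[i for i in range(1,nn) if st[i,4]>25]); P=L[keep]
    r=lambda q:np.hypot((P[:,0]-q[0]-q[1]*(P[:,1]+50))/np.hypot(1,q[1]),P[:,2]-33-q[2])-15
    s=least_squares(r,[np.median(P[:,0]),0,0],loss='soft_l1')
    print(f,n,len(P),'x@y=-50 %.1f yaw(deg, +x per y) %.2f dz %.1f rms %.1f y %.1f..%.1f'%(s.x[0],np.degrees(s.x[1]),s.x[2],np.sqrt(np.mean(s.fun**2)),*np.percentile(P[:,1],[1,99])))
E
python3 -c "
from h import *
dowel('side0');dowel('top0','top');dowel('s7')
for f in('side0','s7'):
  pass
for q in((309,458),):
  u,v=c4(*q,210,160,5.5);print(w2b(onz('side',u,v,.033)))
u,v=c4(268,455,210,160,5.5);print(w2b(onz('side',u,v,.033)))
"
```

```text
side0 side 511 x@y=-50 -27.3 yaw(deg, +x per y) 1.52 dz -0.0 rms 1.4 y -138.0..39.7
top0 top 707 x@y=-50 -28.1 yaw(deg, +x per y) 1.47 dz -1.3 rms 1.9 y -134.5..41.5
s7 side 491 x@y=-50 -10.4 yaw(deg, +x per y) 1.60 dz -0.0 rms 2.5 y -139.5..38.1
[ -13.2 -136.1   33. ]
[ -29.  -129.6   33. ]
```

Emit:
{"fn": "move_arm", "kwargs": {"increments": [{"tx": 0.0, "ty": 0.0, "tz": -0.006, "turn": 0.0}, {"tx": 0.002, "ty": -0.006, "tz": -0.007, "turn": 0.0}, {"tx": 0.004, "ty": -0.016, "tz": -0.007, "turn": 0.5}, {"tx": 0.004, "ty": -0.016, "tz": -0.005, "turn": 0.5}, {"tx": 0.004, "ty": -0.016, "tz": -0.002, "turn": 0.5}, {"tx": 0.004, "ty": -0.016, "tz": 0.0, "turn": 0.5}, {"tx": 0.004, "ty": -0.016, "tz": 0.0, "turn": 0.5}, {"tx": 0.0035, "ty": -0.013, "tz": 0.0, "turn": 0.2}, {"tx": 0.003, "ty": -0.01, "tz": 0.0, "turn": 0.0}, {"tx": 0.0025, "ty": -0.007, "tz": 0.0, "turn": -0.3}, {"tx": 0.002, "ty": -0.004, "tz": 0.0, "turn": -0.6}, {"tx": 0.0015, "ty": -0.001, "tz": 0.0, "turn": -0.9}, {"tx": 0.001, "ty": 0.002, "tz": 0.0, "turn": -1.2}, {"tx": 0.0005, "ty": 0.005, "tz": 0.0, "turn": -1.5}, {"tx": 0.0, "ty": 0.008, "tz": 0.0, "turn": -1.8}, {"tx": 0.0, "ty": 0.011, "tz": 0.0, "turn": -2.1}, {"tx": 0.0, "ty": 0.014, "tz": 0.0, "turn": -2.4}, {"tx": 0.0, "ty": 0.017, "tz": 0.0, "turn": -2.5}, {"tx": 0.0, "ty": 0.018, "tz": 0.0, "turn": -2.5}, {"tx": 0.0, "ty": 0.018, "tz": 0.0, "turn": -2.5}]}}

```text
time_s: 8.22
eef_pos: [0.5553, -0.2389, 0.0093]
eef_rot: [0.001, 0.753, 0.658, 0.002]
wrist_force: [2.3, 7.6, 14.2]
opening: 0.453
```

```bash
python3 -c "
from h import *
to(-37,-52,.045); snap('side','s8');dowel('s8')
p=cv2.imread('pics/s8.png'); cv2.imwrite('pics/s8c.png',cv2.resize(p[140:265,210:310],None,fx=4.7,fy=4.7,interpolation=cv2.INTER_CUBIC))
"
```

```text
tool delta mm [  4.5 -51.7 -35.9] now [ 15.  -55.3   9.3] F [ 2.3  7.6 14.2] toolx deg vs board y 1.28
s8 side 492 x@y=-50 7.3 yaw(deg, +x per y) 1.70 dz -0.2 rms 2.6 y -139.9..38.0
```

View pics/s8c.png

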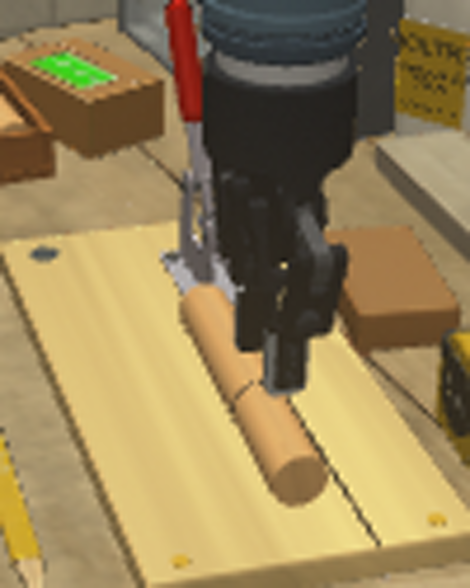

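Emit:
{"fn": "move_arm", "kwargs": {"increments": [{"tx": 0.0, "ty": 0.0, "tz": -0.008, "turn": 0.0}, {"tx": 0.002, "ty": -0.006, "tz": -0.012, "turn": 1.0}, {"tx": 0.005, "ty": -0.014, "tz": -0.012, "turn": 2.5}, {"tx": 0.005, "ty": -0.014, "tz": -0.012, "turn": 2.5}, {"tx": 0.005, "ty": -0.014, "tz": -0.006, "turn": 2.5}, {"tx": 0.005, "ty": -0.014, "tz": -0.003, "turn": 2.5}, {"tx": 0.005, "ty": -0.014, "tz": -0.001, "turn": 2.5}, {"tx": 0.005, "ty": -0.014, "tz": 0.0, "turn": 2.5}, {"tx": 0.005, "ty": -0.014, "tz": 0.0, "turn": 2.5}], "gripper": 0.8}}

```text
time_s: 9.02
eef_pos: [0.5389, -0.2325, 0.0066]
eef_rot: [-0.001, 0.768, 0.641, -0.0]
wrist_force: [0.7, -0.1, -0.3]
opening: 0.799
```

```bash
python3 -c "
from h import *
to(0,-50,.0);print(get_obs()['torque'].round(2))
"
```

```text
tool delta mm [1.6 2.2 6.6] now [ -2.2 -51.6   6.6] F [ 0.7 -0.1 -0.3] toolx deg vs board y -1.21
[ 0.02  0.03 -0.04]
```

Emit:
{"fn": "move_arm", "kwargs": {"increments": [{"tx": 0.0, "ty": 0.001, "tz": 0.002, "turn": 0.0}, {"tx": 0.0, "ty": 0.002, "tz": 0.004, "turn": 0.0}, {"tx": 0.0, "ty": 0.002, "tz": 0.004, "turn": 0.0}]}}

```text
time_s: 9.27
eef_pos: [0.5421, -0.2333, 0.0038]
eef_rot: [0.001, 0.768, 0.641, 0.0]
wrist_force: [-0.2, 0.1, 0.6]
opening: 0.803
```

```bash
python3 -c "
from h import *
to(0,-50,.0);print(get_obs()['torque'].round(2))
"
```

```text
tool delta mm [ 1.9 -1.2  3.8] now [  1.2 -51.9   3.8] F [-0.2  0.1  0.6] toolx deg vs board y -1.21
[ 0.   -0.06 -0.03]
```

Emit:
{"fn": "move_arm", "kwargs": {"increments": [{"tx": 0.0, "ty": 0.0, "tz": 0.001, "turn": 0.0}, {"tx": 0.0, "ty": 0.0, "tz": 0.002, "turn": 0.0}, {"tx": 0.0, "ty": 0.0, "tz": 0.002, "turn": 0.0}]}}

```text
time_s: 9.52
eef_pos: [0.5435, -0.2337, 0.0036]
eef_rot: [0.002, 0.768, 0.641, 0.001]
wrist_force: [0.8, 2.2, 11.6]
opening: 0.798
```

```bash
python3 -c "
from h import *
to(0,-50,.0);print(get_obs()['torque'].round(2))
"
```

```text
tool delta mm [ 2.  -2.7  3.6] now [  2.6 -52.1   3.6] F [ 0.8  2.2 11.6] toolx deg vs board y -1.21
[ 0.46 -0.22  0.05]
```

Emit:
{"fn": "move_arm", "kwargs": {"increments": [{"tx": 0.0, "ty": 0.0, "tz": 0.001, "turn": 0.0}, {"tx": 0.0, "ty": 0.002, "tz": 0.001, "turn": -0.5}, {"tx": 0.0, "ty": 0.004, "tz": 0.001, "turn": -1.0}, {"tx": 0.0, "ty": 0.006, "tz": 0.001, "turn": -1.5}, {"tx": 0.0, "ty": 0.008, "tz": 0.001, "turn": -2.0}, {"tx": 0.0, "ty": 0.01, "tz": 0.001, "turn": -2.5}, {"tx": 0.0, "ty": 0.012, "tz": 0.001, "turn": -3.0}, {"tx": 0.0, "ty": 0.014, "tz": 0.001, "turn": -3.5}, {"tx": 0.0, "ty": 0.016, "tz": 0.001, "turn": -4.0}, {"tx": 0.0, "ty": 0.018, "tz": 0.001, "turn": -4.0}, {"tx": 0.0, "ty": 0.02, "tz": 0.001, "turn": -4.0}, {"tx": 0.0, "ty": 0.02, "tz": 0.001, "turn": -4.0}]}}

```text
time_s: 10.52
eef_pos: [0.564, -0.2375, 0.0034]
eef_rot: [0.003, 0.745, 0.667, 0.001]
wrist_force: [1.7, 2.2, 15.4]
opening: 0.802
```

```bash
python3 -c "
from h import *
to(0,-50,.0);print(get_obs()['torque'].round(2)); snap('side','s9');dowel('s9')
p=cv2.imread('pics/s9.png'); cv2.imwrite('pics/s9c.png',cv2.resize(p[140:265,210:310],None,fx=4.7,fy=4.7,interpolation=cv2.INTER_CUBIC))
"
```

```text
tool delta mm [  3.8 -23.3   3.3] now [ 23.4 -52.6   3.4] F [ 1.7  2.2 15.4] toolx deg vs board y 2.78
[ 0.97 -0.15 -0.06]
s9 side 490 x@y=-50 16.1 yaw(deg, +x per y) 1.70 dz -0.0 rms 2.7 y -139.8..39.2
```

View pics/s9c.png

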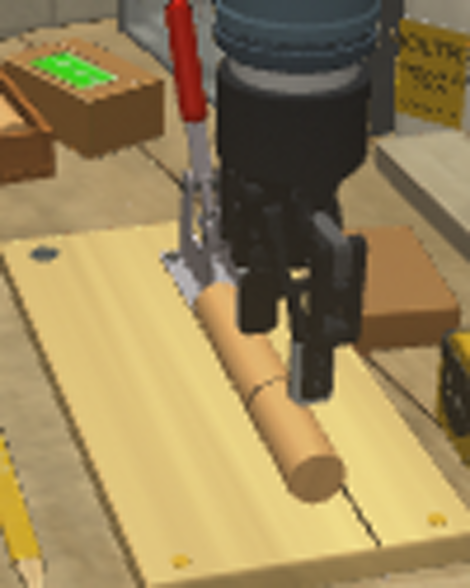

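Emit:
{"fn": "move_arm", "kwargs": {"increments": [{"tx": 0.0, "ty": 0.0, "tz": -0.006, "turn": 0.0}, {"tx": 0.001, "ty": -0.004, "tz": -0.006, "turn": 2.0}, {"tx": 0.001, "ty": -0.0075, "tz": -0.006, "turn": 4.2}, {"tx": 0.001, "ty": -0.0075, "tz": -0.006, "turn": 4.2}, {"tx": 0.001, "ty": -0.0075, "tz": -0.003, "turn": 4.2}, {"tx": 0.001, "ty": -0.0075, "tz": -0.001, "turn": 4.2}, {"tx": 0.001, "ty": -0.0075, "tz": 0.0, "turn": 4.2}, {"tx": 0.001, "ty": -0.0075, "tz": 0.001, "turn": 4.2}, {"tx": 0.001, "ty": -0.0075, "tz": 0.001, "turn": 4.2}]}}

```text
time_s: 11.32
eef_pos: [0.5577, -0.2358, 0.0034]
eef_rot: [0.003, 0.768, 0.64, 0.002]
wrist_force: [0.5, 5.3, 20.8]
opening: 0.8
```

```bash
python3 -c "
from h import *
to(16,-50,.0);print(get_obs()['torque'].round(2))
"
```

```text
tool delta mm [ 1.9 -1.   3.4] now [ 16.9 -51.9   3.4] F [ 0.5  5.3 20.8] toolx deg vs board y -1.35
[ 1.05 -0.26 -0.01]
```

Emit:
{"fn": "move_arm", "kwargs": {"increments": [{"tx": 0.0, "ty": -0.001, "tz": 0.001, "turn": 0.0}, {"tx": 0.0, "ty": -0.001, "tz": 0.0015, "turn": 0.0}, {"tx": 0.0, "ty": -0.001, "tz": 0.0015, "turn": -0.8}, {"tx": 0.0, "ty": -0.001, "tz": 0.0015, "turn": -1.6}, {"tx": 0.0, "ty": -0.001, "tz": 0.0015, "turn": -2.4}, {"tx": 0.0, "ty": -0.001, "tz": 0.0015, "turn": -3.2}, {"tx": 0.0, "ty": -0.001, "tz": 0.0015, "turn": -4.0}, {"tx": 0.0, "ty": -0.001, "tz": 0.0015, "turn": -4.0}]}}

```text
time_s: 11.98
eef_pos: [0.5581, -0.2361, 0.0034]
eef_rot: [0.005, 0.746, 0.666, 0.003]
wrist_force: [1.5, 6.9, 27.6]
opening: 0.801
```

```bash
python3 -c "
from h import *
to(16,-50,.0);print(get_obs()['torque'].round(2)); snap('side','s10');dowel('s10')
"
```

```text
tool delta mm [ 2.3 -1.3  3.3] now [ 17.3 -52.2   3.4] F [ 1.5  6.9 27.6] toolx deg vs board y 2.63
[ 1.22 -0.24 -0.43]
s10 side 445 x@y=-50 16.3 yaw(deg, +x per y) 1.67 dz -0.0 rms 2.8 y -140.5..37.3
```

Emit:
{"fn": "move_arm", "kwargs": {"increments": [{"tx": 0.0, "ty": 0.0, "tz": -0.008, "turn": 0.0}, {"tx": 0.001, "ty": -0.004, "tz": -0.008, "turn": 2.0}, {"tx": 0.001, "ty": -0.009, "tz": -0.008, "turn": 4.0}, {"tx": 0.001, "ty": -0.009, "tz": -0.008, "turn": 4.0}, {"tx": 0.001, "ty": -0.009, "tz": -0.004, "turn": 4.0}, {"tx": 0.001, "ty": -0.009, "tz": -0.002, "turn": 4.0}, {"tx": 0.001, "ty": -0.009, "tz": -0.0015, "turn": 4.0}, {"tx": 0.001, "ty": -0.006, "tz": -0.0015, "turn": 4.0}, {"tx": 0.001, "ty": -0.003, "tz": -0.0015, "turn": 4.0}, {"tx": 0.001, "ty": 0.0, "tz": -0.0015, "turn": 4.0}, {"tx": 0.001, "ty": 0.003, "tz": -0.0015, "turn": 4.0}, {"tx": 0.001, "ty": 0.006, "tz": -0.0015, "turn": 4.0}, {"tx": 0.001, "ty": 0.009, "tz": -0.0015, "turn": 4.0}, {"tx": 0.001, "ty": 0.012, "tz": -0.0015, "turn": 4.0}, {"tx": 0.001, "ty": 0.015, "tz": -0.0015, "turn": 4.0}, {"tx": 0.001, "ty": 0.018, "tz": -0.0015, "turn": 4.0}, {"tx": 0.001, "ty": 0.02, "tz": -0.0015, "turn": 4.0}, {"tx": 0.001, "ty": 0.02, "tz": -0.0015, "turn": 4.0}]}}

```text
time_s: 13.53
eef_pos: [0.577, -0.239, 0.0035]
eef_rot: [0.005, 0.768, 0.64, 0.001]
wrist_force: [0.0, -2.7, 19.2]
opening: 0.802
```

```bash
python3 -c "
from h import *
to(16,-50,.0);print(get_obs()['torque'].round(2)); snap('side','s11');dowel('s11')
p=cv2.imread('pics/s11.png'); cv2.imwrite('pics/s11c.png',cv2.resize(p[140:265,210:310],None,fx=4.7,fy=4.7,interpolation=cv2.INTER_CUBIC))
"
```

```text
tool delta mm [  1.6 -20.5   3.3] now [ 36.5 -52.1   3.5] F [ 0.  -2.7 19.2] toolx deg vs board y -1.32
[0.04 0.02 0.1 ]
s11 side 468 x@y=-50 31.3 yaw(deg, +x per y) 1.75 dz 0.0 rms 2.4 y -140.6..36.9
```

View pics/s11c.png

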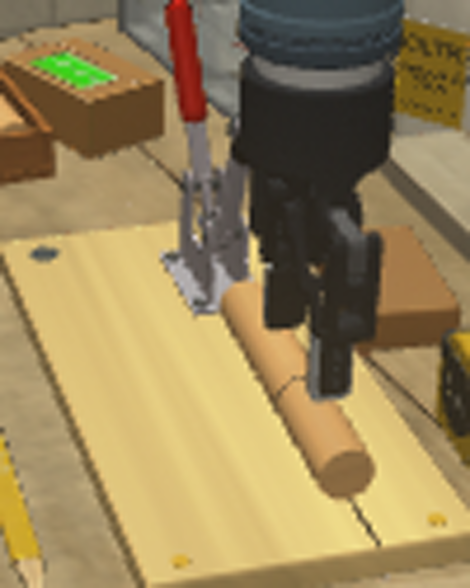

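Emit:
{"fn": "move_arm", "kwargs": {"increments": [{"tx": 0.0, "ty": 0.0, "tz": -0.01, "turn": 0.0}, {"tx": 0.0, "ty": 0.0, "tz": -0.03, "turn": 0.0}, {"tx": 0.0, "ty": -0.02, "tz": -0.06, "turn": 0.0}, {"tx": 0.0, "ty": -0.05, "tz": -0.09, "turn": 0.0}, {"tx": 0.0, "ty": -0.09, "tz": -0.1, "turn": 0.0}, {"tx": 0.0, "ty": -0.12, "tz": -0.1, "turn": 0.0}, {"tx": 0.0, "ty": -0.12, "tz": -0.1, "turn": 0.0}]}}

```text
time_s: 14.17
eef_pos: [0.4496, -0.2117, 0.0984]
eef_rot: [-0.002, 0.768, 0.64, -0.001]
wrist_force: [1.0, 0.4, -2.0]
opening: 0.799
```

```bash
python3 -c "
from h import *
to(16,-50,.0); snap('side','s12');dowel('s12');snap('top','t12');dowel('t12','top')
p=cv2.imread('pics/s12.png'); a=cv2.resize(p[140:265,210:310],None,fx=4.7,fy=4.7,interpolation=cv2.INTER_CUBIC);cv2.imwrite('pics/s12c.png',a)
p=cv2.imread('pics/t12.png'); cv2.imwrite('pics/t12c.png',cv2.resize(p[125:235,155:320],None,fx=4.8,fy=4.8,interpolation=cv2.INTER_CUBIC))
"
```

```text
tool delta mm [ -2.5 110.1  97.9] now [-93.6 -45.1  98.4] F [ 1.   0.4 -2. ] toolx deg vs board y -1.35
s12 side 535 x@y=-50 29.2 yaw(deg, +x per y) 1.71 dz 0.1 rms 2.4 y -140.6..36.5
t12 top 145 x@y=-50 27.6 yaw(deg, +x per y) 1.37 dz -1.3 rms 1.9 y -137.7..-81.3
```

View pics/s12c.png

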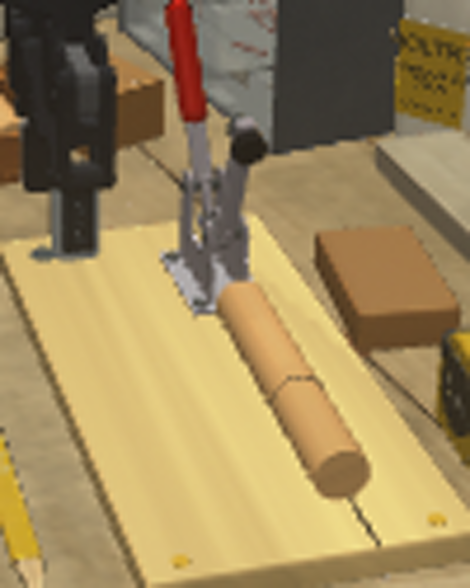

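View pics/t12c.png

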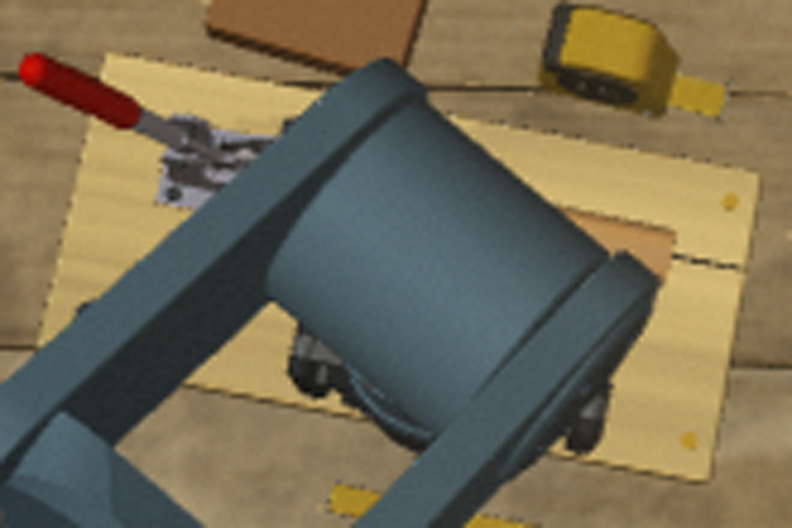

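```bash
python3 -c "
from h import *
for q in((377,543),(353,502)):
  print(w2b(onz('side',*c4(*q,210,140,4.7),.018)))
for q in((236,303),(300,390),(362,502)):
  print('s0',w2b(onz('side',*c4(*q,200,130,4),.018)))
for q in((341,474),):
  print('dowel end',w2b(onz('side',*c4(*q,210,140,4.7),.033)))
"
```

```text
[  31.1 -175.7   18. ]
[  32.1 -140.9   18. ]
s0 [32.6 60.3 18. ]
s0 [ 37.6 -56.1  18. ]
s0 [  31.8 -175.9   18. ]
dowel end [  26.4 -136.9   33. ]
```

Emit:
{"fn": "move_arm", "kwargs": {"increments": [{"tx": -0.004, "ty": 0.04, "tz": 0.0, "turn": 0.0}, {"tx": -0.005, "ty": 0.08, "tz": 0.02, "turn": 0.0}, {"tx": -0.005, "ty": 0.115, "tz": 0.05, "turn": 0.0}, {"tx": -0.005, "ty": 0.119, "tz": 0.08, "turn": 0.0}, {"tx": -0.005, "ty": 0.119, "tz": 0.088, "turn": 0.0}, {"tx": -0.005, "ty": 0.119, "tz": 0.088, "turn": 0.0}, {"tx": -0.005, "ty": 0.119, "tz": 0.088, "turn": 0.0}]}}

```text
time_s: 14.85
eef_pos: [0.5703, -0.2401, 0.0106]
eef_rot: [-0.001, 0.768, 0.64, -0.0]
wrist_force: [1.1, -0.4, 0.3]
opening: 0.797
```

```bash
python3 -c "
from h import *
to(25.5,-52,.0036)
"
```

```text
tool delta mm [ 2.1 -4.5  7. ] now [ 30.  -54.2  10.6] F [ 1.1 -0.4  0.3] toolx deg vs board y -1.37
```

Emit:
{"fn": "move_arm", "kwargs": {"increments": [{"tx": 0.001, "ty": -0.0045, "tz": 0.003, "turn": 0.0}, {"tx": 0.001, "ty": -0.0045, "tz": 0.006, "turn": 0.0}, {"tx": 0.001, "ty": -0.0045, "tz": 0.0075, "turn": 0.0}, {"tx": 0.001, "ty": -0.0045, "tz": 0.008, "turn": 0.0}, {"tx": 0.001, "ty": -0.0045, "tz": 0.008, "turn": 0.0}, {"tx": 0.001, "ty": -0.003, "tz": 0.008, "turn": 0.0}, {"tx": 0.001, "ty": -0.0015, "tz": 0.008, "turn": 0.0}, {"tx": 0.001, "ty": 0.0, "tz": 0.008, "turn": 0.0}, {"tx": 0.001, "ty": 0.0015, "tz": 0.008, "turn": 0.0}, {"tx": 0.001, "ty": 0.003, "tz": 0.008, "turn": 0.0}, {"tx": 0.001, "ty": 0.0045, "tz": 0.008, "turn": 0.0}, {"tx": 0.001, "ty": 0.0045, "tz": 0.008, "turn": 0.0}]}}

```text
time_s: 15.85
eef_pos: [0.5759, -0.2407, 0.0037]
eef_rot: [0.001, 0.769, 0.64, 0.0]
wrist_force: [-0.0, -0.1, 5.7]
opening: 0.802
```

```bash
python3 -c "
from h import *
to(25.5,-52,.0036);snap('side','s13');dowel('s13')
"
```

```text
tool delta mm [  1.6 -10.2   0.1] now [ 35.7 -53.9   3.7] F [-0.  -0.1  5.7] toolx deg vs board y -1.41
s13 side 458 x@y=-50 32.2 yaw(deg, +x per y) 1.67 dz 0.0 rms 2.6 y -140.7..37.3
```

Emit:
{"fn": "move_arm", "kwargs": {"increments": [{"tx": 0.0, "ty": 0.0, "tz": -0.003, "turn": 0.0}, {"tx": 0.0, "ty": 0.0, "tz": -0.01, "turn": 0.0}, {"tx": 0.0, "ty": 0.0, "tz": -0.04, "turn": 0.0}, {"tx": 0.0, "ty": 0.0, "tz": -0.08, "turn": 0.0}, {"tx": 0.0, "ty": 0.0, "tz": -0.12, "turn": 0.0}, {"tx": 0.0, "ty": 0.0, "tz": -0.16, "turn": 0.0}, {"tx": 0.02, "ty": -0.001, "tz": -0.195, "turn": 0.0}, {"tx": 0.06, "ty": -0.002, "tz": -0.2, "turn": 0.0}, {"tx": 0.1, "ty": -0.003, "tz": -0.2, "turn": 0.0}, {"tx": 0.14, "ty": -0.004, "tz": -0.2, "turn": 0.0}, {"tx": 0.17, "ty": -0.004, "tz": -0.2, "turn": 0.0}, {"tx": 0.17, "ty": -0.004, "tz": -0.2, "turn": 0.0}], "gripper": 0.0}}

```text
time_s: 16.9
eef_pos: [0.6021, -0.0665, 0.2032]
eef_rot: [-0.001, 0.767, 0.642, 0.001]
wrist_force: [-0.5, 0.3, 0.2]
opening: -0.001
```

```bash
python3 -c "
from h import *
to(32,137,.15);snap('side','s14');dowel('s14');snap('top','t14');dowel('t14','top')
p=cv2.imread('pics/s14.png'); a=cv2.resize(p[110:265,190:320],None,fx=3.8,fy=3.8,interpolation=cv2.INTER_CUBIC);cv2.imwrite('pics/s14c.png',a)
p=cv2.imread('pics/t14.png'); cv2.imwrite('pics/t14c.png',cv2.resize(p[125:235,155:320],None,fx=4.8,fy=4.8,interpolation=cv2.INTER_CUBIC))
"
```

```text
tool delta mm [14.6 -2.3 53.3] now [ 34.1 122.3 203.2] F [-0.5  0.3  0.2] toolx deg vs board y -1.11
s14 side 488 x@y=-50 32.0 yaw(deg, +x per y) 1.61 dz 0.1 rms 1.4 y -140.2..36.4
t14 top 771 x@y=-50 31.2 yaw(deg, +x per y) 1.87 dz -1.1 rms 1.9 y -136.3..39.5
```

View pics/s14c.png

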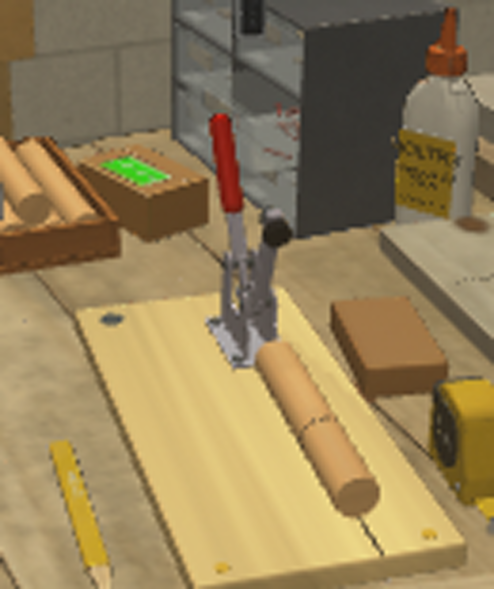

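View pics/t14c.png

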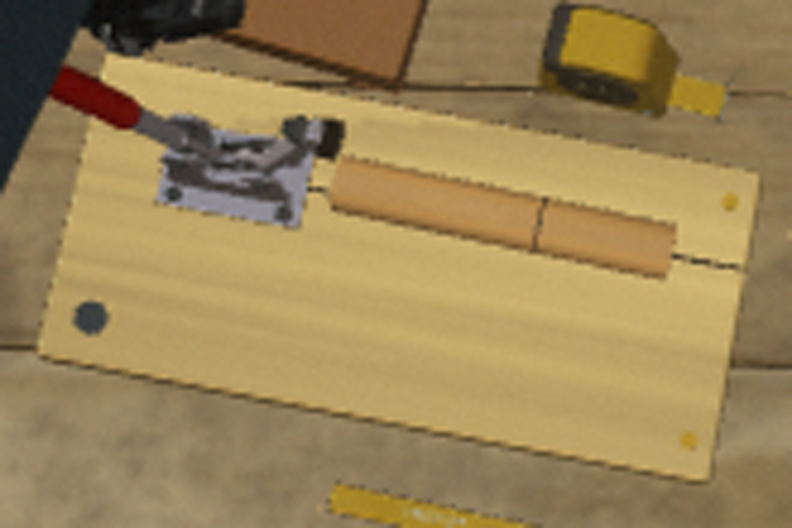

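```bash
python3 -c "
from h import *
e=get_obs()['eef_pos'];print(proj('side',e),proj('side',e+[0,0,.035]))
d=np.load('pics/s14.npy')
p=cv2.imread('pics/s14.png');cv2.imwrite('pics/s14d.png',cv2.resize(p[40:180,190:330],None,fx=4,fy=4,interpolation=cv2.INTER_CUBIC))
for u in (252,255,258):
  for v in range(110,122):print(u,v,w2b(atd('side',u,v,d[v,u])))
"
```

```text
(np.float64(254.6990799067305), np.float64(134.04196277479826)) (np.float64(255.01042387804785), np.float64(121.19161051568477))
252 110 [ 25.2 115.9 268.7]
252 111 [ 24.2 112.4 267.2]
252 112 [ 23.8 111.  265. ]
252 113 [ 25.1 115.  261.1]
252 114 [ 24.9 114.3 258.7]
252 115 [ 24.6 113.1 256.5]
252 116 [ 24.3 111.9 254.2]
252 117 [ 25.2 114.7 250.7]
252 118 [ 25.2 114.6 248.1]
252 119 [ 26.  117.  244.7]
252 120 [ 25.4 114.6 242.8]
252 121 [115.9 406.9 144.3]
255 110 [ 30.5 107.3 270.8]
255 111 [ 30.7 107.7 268.1]
255 112 [ 31.9 111.4 264.3]
255 113 [ 30.6 106.9 263.1]
255 114 [ 31.3 108.8 259.9]
255 115 [ 30.8 107.  257.8]
255 116 [ 31.3 108.6 254.7]
255 117 [ 31.  107.3 252.5]
255 118 [ 30.5 105.7 250.4]
255 119 [ 32.6 112.  245.7]
255 120 [ 33.1 113.4 242.6]
255 121 [121.  389.7 149.2]
258 110 [ 38.9 108.5 269.9]
258 111 [ 38.2 105.9 268.1]
258 112 [ 39.1 108.6 264.7]
258 113 [ 39.8 110.3 261.5]
258 114 [ 39.2 108.4 259.5]
258 115 [ 39.1 108.  257. ]
258 116 [ 38.1 104.5 255.5]
258 117 [ 39.3 108.1 251.7]
258 118 [ 39.9 109.6 248.6]
258 119 [ 41.7 114.9 244.2]
258 120 [ 41.7 114.8 241.6]
258 121 [124.3 367.7 155.7]
```

View pics/s14d.png

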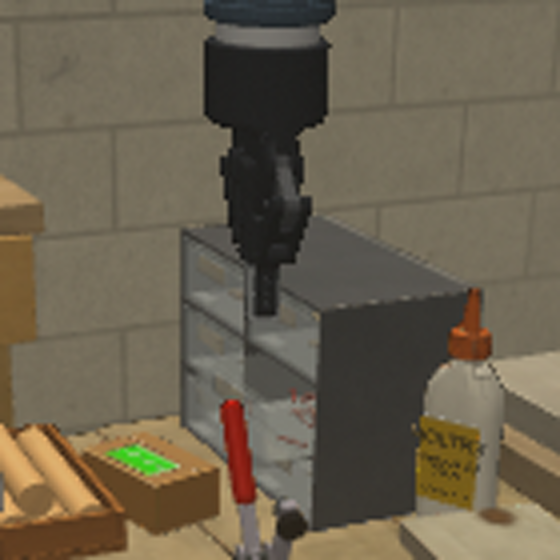

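Emit:
{"fn": "move_arm", "kwargs": {"increments": [{"tx": -0.04, "ty": -0.006, "tz": 0.0, "turn": 0.0}, {"tx": -0.08, "ty": -0.014, "tz": 0.0, "turn": 0.0}, {"tx": -0.12, "ty": -0.02, "tz": 0.0, "turn": 0.0}, {"tx": -0.16, "ty": -0.03, "tz": 0.0, "turn": 0.0}, {"tx": -0.2, "ty": -0.046, "tz": 0.02, "turn": 0.0}, {"tx": -0.235, "ty": -0.05, "tz": 0.05, "turn": 0.0}, {"tx": -0.247, "ty": -0.05, "tz": 0.09, "turn": 0.0}, {"tx": -0.247, "ty": -0.05, "tz": 0.13, "turn": 0.0}, {"tx": -0.247, "ty": -0.05, "tz": 0.15, "turn": 0.0}, {"tx": -0.247, "ty": -0.05, "tz": 0.15, "turn": 0.0}, {"tx": -0.247, "ty": -0.05, "tz": 0.15, "turn": 0.0}]}}

```text
time_s: 17.92
eef_pos: [0.5062, -0.3065, 0.0519]
eef_rot: [-0.002, 0.769, 0.639, -0.0]
wrist_force: [0.1, -0.2, 0.9]
opening: -0.002
```

```bash
python3 -c "
from h import *
to(-4,-122,-.009)
"
```

```text
tool delta mm [ 8.3 18.8 60.8] now [ -22.8 -129.9   51.9] F [ 0.1 -0.2  0.9] toolx deg vs board y -1.52
```

Emit:
{"fn": "move_arm", "kwargs": {"increments": [{"tx": 0.003, "ty": 0.005, "tz": 0.02, "turn": 0.0}, {"tx": 0.006, "ty": 0.01, "tz": 0.04, "turn": 0.0}, {"tx": 0.006, "ty": 0.013, "tz": 0.055, "turn": 0.0}, {"tx": 0.006, "ty": 0.013, "tz": 0.058, "turn": 0.0}, {"tx": 0.006, "ty": 0.013, "tz": 0.058, "turn": 0.0}]}}

```text
time_s: 18.33
eef_pos: [0.5227, -0.3034, -0.0032]
eef_rot: [0.001, 0.769, 0.64, 0.0]
wrist_force: [0.3, 0.7, 0.2]
opening: -0.0
```

```bash
python3 -c "
from h import *
to(-4,-122,-.009)
snap('side','s15')
p=cv2.imread('pics/s15.png'); a=cv2.resize(p[140:265,210:310],None,fx=4.7,fy=4.7,interpolation=cv2.INTER_CUBIC);cv2.imwrite('pics/s15c.png',a)
"
```

```text
tool delta mm [2.3 2.9 5.8] now [  -7.  -124.2   -3.2] F [0.3 0.7 0.2] toolx deg vs board y -1.38
```

View pics/s15c.png

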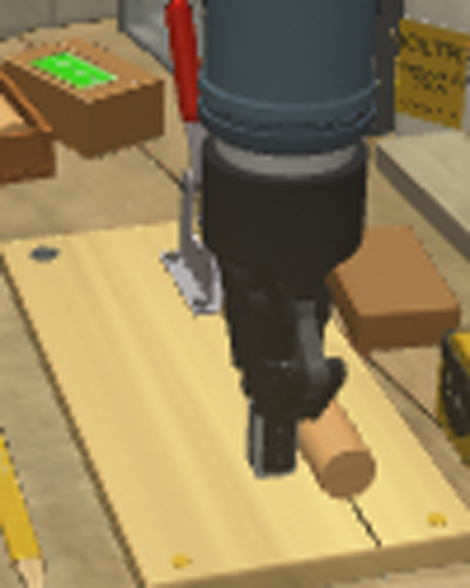

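Emit:
{"fn": "move_arm", "kwargs": {"increments": [{"tx": 0.0, "ty": 0.0, "tz": 0.003, "turn": 0.0}, {"tx": 0.0, "ty": 0.002, "tz": 0.006, "turn": 0.0}, {"tx": 0.0, "ty": 0.004, "tz": 0.007, "turn": 0.0}, {"tx": 0.0, "ty": 0.006, "tz": 0.007, "turn": 0.0}, {"tx": 0.0, "ty": 0.008, "tz": 0.007, "turn": 0.0}, {"tx": 0.0, "ty": 0.009, "tz": 0.007, "turn": 0.0}, {"tx": 0.0, "ty": 0.01, "tz": 0.007, "turn": 0.0}, {"tx": 0.0, "ty": 0.01, "tz": 0.007, "turn": 0.0}]}}

```text
time_s: 19.05
eef_pos: [0.5321, -0.3046, -0.0116]
eef_rot: [0.0, 0.769, 0.64, 0.0]
wrist_force: [-0.2, 0.3, 1.0]
opening: 0.003
```

```bash
python3 -c "
from h import *
to(5,-124,-.009)
snap('side','s16');dowel('s16');snap('top','t16');dowel('t16','top')
p=cv2.imread('pics/s16.png'); a=cv2.resize(p[140:265,210:310],None,fx=4.7,fy=4.7,interpolation=cv2.INTER_CUBIC);cv2.imwrite('pics/s16c.png',a)
p=cv2.imread('pics/t16.png'); cv2.imwrite('pics/t16c.png',cv2.resize(p[125:235,155:320],None,fx=4.8,fy=4.8,interpolation=cv2.INTER_CUBIC))
"
```

```text
tool delta mm [-0.   2.5 -2.6] now [   2.5 -123.9  -11.6] F [-0.2  0.3  1. ] toolx deg vs board y -1.4
s16 side 165 x@y=-50 32.1 yaw(deg, +x per y) 1.53 dz -0.8 rms 4.4 y -141.2..37.7
t16 top 127 x@y=-50 30.6 yaw(deg, +x per y) 1.83 dz -0.9 rms 2.0 y -81.5..-33.7
```

View pics/s16c.png

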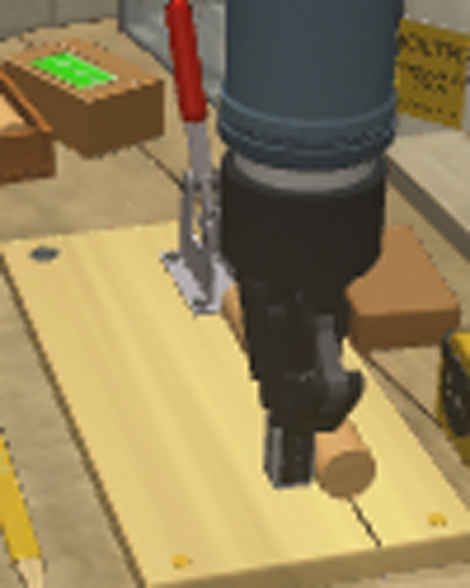

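View pics/t16c.png

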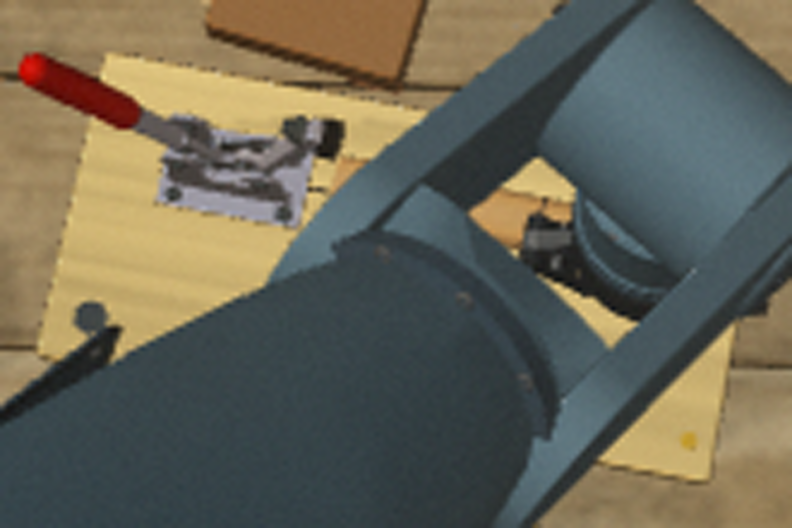

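Emit:
{"fn": "move_arm", "kwargs": {"increments": [{"tx": 0.0, "ty": 0.001, "tz": 0.0, "turn": 0.0}, {"tx": 0.0, "ty": 0.002, "tz": 0.0, "turn": 0.0}, {"tx": 0.0, "ty": 0.003, "tz": 0.0, "turn": 0.0}, {"tx": 0.0, "ty": 0.004, "tz": 0.0, "turn": 0.0}, {"tx": 0.0, "ty": 0.004, "tz": 0.0, "turn": 0.0}]}}

```text
time_s: 19.57
eef_pos: [0.536, -0.3054, -0.0117]
eef_rot: [0.0, 0.769, 0.64, 0.0]
wrist_force: [-0.9, -0.7, -0.1]
opening: 0.0
```

```bash
python3 -c "
from h import *
to(5,-124,-.009)
snap('side','s17');dowel('s17')
p=cv2.imread('pics/s17.png'); a=cv2.resize(p[140:265,210:310],None,fx=4.7,fy=4.7,interpolation=cv2.INTER_CUBIC);cv2.imwrite('pics/s17c.png',a)
"
```

```text
tool delta mm [ 0.  -1.4 -2.7] now [   6.4 -124.   -11.7] F [-0.9 -0.7 -0.1] toolx deg vs board y -1.41
s17 side 162 x@y=-50 35.8 yaw(deg, +x per y) 1.25 dz -0.9 rms 4.6 y -142.1..35.9
```

View pics/s17c.png

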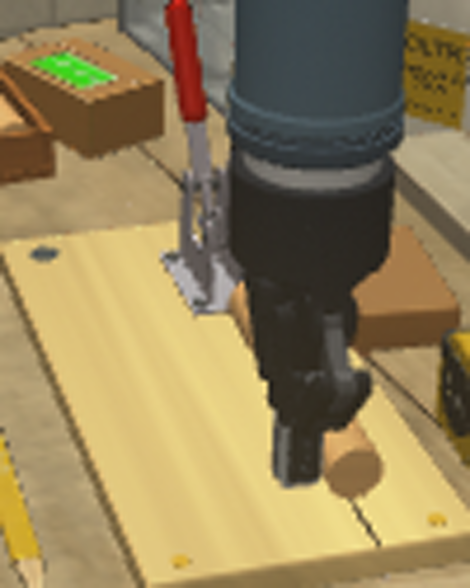

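Emit:
{"fn": "move_arm", "kwargs": {"increments": [{"tx": 0.0, "ty": -0.006, "tz": 0.0, "turn": 0.0}, {"tx": 0.0, "ty": -0.012, "tz": -0.01, "turn": 0.0}, {"tx": 0.0, "ty": -0.02, "tz": -0.05, "turn": 0.0}, {"tx": 0.0, "ty": -0.04, "tz": -0.09, "turn": 0.0}, {"tx": 0.0, "ty": -0.08, "tz": -0.11, "turn": 0.0}, {"tx": 0.0, "ty": -0.11, "tz": -0.11, "turn": 0.0}, {"tx": 0.0, "ty": -0.11, "tz": -0.11, "turn": 0.0}]}}

```text
time_s: 20.2
eef_pos: [0.4228, -0.2832, 0.0986]
eef_rot: [-0.001, 0.769, 0.639, -0.001]
wrist_force: [0.6, 0.4, -1.5]
opening: 0.001
```

```bash
python3 -c "
from h import *
to(40,-52,-.0)
snap('side','s18');dowel('s18')
p=cv2.imread('pics/s18.png'); a=cv2.resize(p[140:265,210:310],None,fx=4.7,fy=4.7,interpolation=cv2.INTER_CUBIC);cv2.imwrite('pics/s18c.png',a)
"
```

```text
tool delta mm [ 71.6 147.4  98.3] now [-108.9 -120.    98.6] F [ 0.6  0.4 -1.5] toolx deg vs board y -1.44
s18 side 546 x@y=-50 35.9 yaw(deg, +x per y) 1.64 dz 0.1 rms 2.6 y -140.6..38.0
```

View pics/s18c.png

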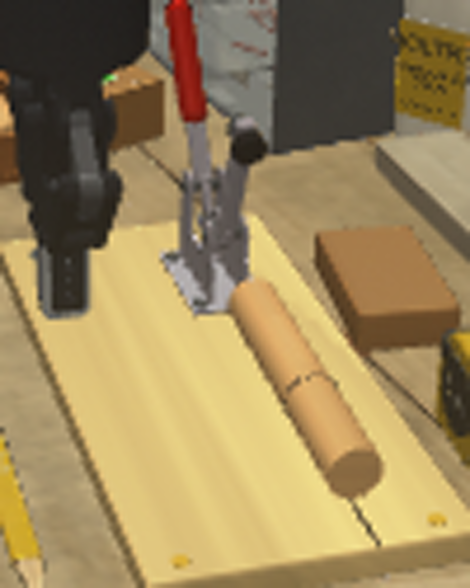

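Emit:
{"fn": "move_arm", "kwargs": {"increments": [{"tx": 0.02, "ty": 0.035, "tz": 0.0, "turn": 0.0}, {"tx": 0.036, "ty": 0.07, "tz": 0.0, "turn": 0.0}, {"tx": 0.054, "ty": 0.105, "tz": 0.01, "turn": 0.0}, {"tx": 0.07, "ty": 0.138, "tz": 0.025, "turn": 0.0}, {"tx": 0.072, "ty": 0.147, "tz": 0.05, "turn": 0.0}, {"tx": 0.072, "ty": 0.147, "tz": 0.075, "turn": 0.0}, {"tx": 0.072, "ty": 0.147, "tz": 0.08, "turn": 0.0}, {"tx": 0.072, "ty": 0.147, "tz": 0.08, "turn": 0.0}, {"tx": 0.072, "ty": 0.147, "tz": 0.08, "turn": 0.0}]}}

```text
time_s: 21.0
eef_pos: [0.5852, -0.2413, 0.0185]
eef_rot: [-0.0, 0.769, 0.64, -0.0]
wrist_force: [-0.3, -0.6, 1.3]
opening: -0.001
```

```bash
python3 -c "
from h import *
to(39.7,-52,.011)
"
```

```text
tool delta mm [ 0.9 -5.2  7.5] now [ 44.9 -53.1  18.5] F [-0.3 -0.6  1.3] toolx deg vs board y -1.43
```

Emit:
{"fn": "move_arm", "kwargs": {"increments": [{"tx": 0.0, "ty": -0.003, "tz": 0.002, "turn": 0.0}, {"tx": 0.0, "ty": -0.005, "tz": 0.005, "turn": 0.0}, {"tx": 0.0, "ty": -0.005, "tz": 0.007, "turn": 0.0}, {"tx": 0.0, "ty": -0.005, "tz": 0.007, "turn": 0.0}]}}

```text
time_s: 21.33
eef_pos: [0.5801, -0.2405, 0.0118]
eef_rot: [0.0, 0.769, 0.639, 0.0]
wrist_force: [0.2, -0.6, 0.6]
opening: -0.001
```

Emit:
{"fn": "move_arm", "kwargs": {"increments": [{"tx": 0.0, "ty": 0.0, "tz": 0.001, "turn": 0.0}, {"tx": 0.0, "ty": 0.0, "tz": 0.002, "turn": 0.0}, {"tx": 0.0, "ty": 0.0, "tz": 0.0025, "turn": 0.0}, {"tx": 0.0, "ty": 0.0, "tz": 0.0025, "turn": 0.0}]}}

```text
time_s: 21.67
eef_pos: [0.5821, -0.241, 0.0109]
eef_rot: [0.002, 0.769, 0.64, 0.001]
wrist_force: [0.5, 1.4, 8.8]
opening: 0.005
```

```bash
python3 -c "
from h import *
to(39.7,-52,.011);snap('side','s19');dowel('s19')
"
```

```text
tool delta mm [ 1.2 -2.2 -0.1] now [ 41.8 -53.2  10.9] F [0.5 1.4 8.8] toolx deg vs board y -1.41
s19 side 495 x@y=-50 36.8 yaw(deg, +x per y) 1.53 dz 0.1 rms 2.5 y -141.0..38.2
```

Emit:
{"fn": "move_arm", "kwargs": {"increments": [{"tx": 0.0, "ty": -0.0015, "tz": 0.0, "turn": 0.0}, {"tx": 0.0, "ty": -0.003, "tz": 0.0, "turn": 0.0}, {"tx": 0.0, "ty": -0.0045, "tz": 0.0, "turn": 0.0}, {"tx": 0.0, "ty": -0.006, "tz": 0.0, "turn": 0.0}, {"tx": 0.0, "ty": -0.0075, "tz": 0.0, "turn": 0.0}, {"tx": 0.0, "ty": -0.008, "tz": 0.0, "turn": 0.0}, {"tx": 0.0, "ty": -0.008, "tz": 0.0, "turn": 0.0}]}}

```text
time_s: 22.3
eef_pos: [0.5741, -0.2395, 0.0109]
eef_rot: [0.002, 0.769, 0.64, 0.001]
wrist_force: [0.1, 1.4, 8.3]
opening: -0.002
```

```bash
python3 -c "
from h import *
to(39.7,-52,.011);snap('side','s20');dowel('s20')
"
```

```text
tool delta mm [ 1.2  5.9 -0.1] now [ 33.7 -53.   10.9] F [0.1 1.4 8.3] toolx deg vs board y -1.41
s20 side 479 x@y=-50 32.8 yaw(deg, +x per y) 1.67 dz 0.1 rms 2.6 y -140.7..36.0
```

Emit:
{"fn": "move_arm", "kwargs": {"increments": [{"tx": 0.0, "ty": 0.0, "tz": -0.0015, "turn": 0.0}, {"tx": 0.0, "ty": 0.0, "tz": -0.004, "turn": 0.0}, {"tx": 0.0, "ty": 0.0, "tz": -0.01, "turn": 0.0}, {"tx": 0.0, "ty": 0.0, "tz": -0.04, "turn": 0.0}, {"tx": 0.0, "ty": 0.0, "tz": -0.08, "turn": 0.0}, {"tx": 0.0, "ty": 0.0, "tz": -0.12, "turn": 0.0}, {"tx": 0.0, "ty": 0.0, "tz": -0.16, "turn": 0.0}, {"tx": 0.02, "ty": -0.001, "tz": -0.185, "turn": 0.0}, {"tx": 0.06, "ty": -0.002, "tz": -0.19, "turn": 0.0}, {"tx": 0.1, "ty": -0.002, "tz": -0.19, "turn": 0.0}, {"tx": 0.14, "ty": -0.002, "tz": -0.19, "turn": 0.0}, {"tx": 0.17, "ty": -0.002, "tz": -0.19, "turn": 0.0}, {"tx": 0.185, "ty": -0.002, "tz": -0.19, "turn": 0.0}, {"tx": 0.185, "ty": -0.002, "tz": -0.19, "turn": 0.0}]}}

```text
time_s: 23.52
eef_pos: [0.6042, -0.0528, 0.1991]
eef_rot: [-0.0, 0.767, 0.641, 0.0]
wrist_force: [-0.2, 0.2, 0.1]
opening: 0.004
```

```bash
python3 -c "
from h import *
to(32,135,.117);snap('side','s21');dowel('s21');snap('top','t21');dowel('t21','top')
d=np.load('pics/s21.npy');p=cv2.imread('pics/s21.png').astype(int)
m=(p[...,2]>110)&(p[...,1]<60)&(p[...,0]<60);v,u=np.nonzero(m)
for vv,uu in list(zip(v,u)):
  if 140<vv<200 and 230<uu<270 and d[vv,uu]>0 and vv%3==0: print(vv,uu,w2b(atd('side',uu,vv,d[vv,uu])),end=' ')
p=cv2.imread('pics/t21.png'); cv2.imwrite('pics/t21c.png',cv2.resize(p[125:235,155:320],None,fx=4.8,fy=4.8,interpolation=cv2.INTER_CUBIC))
p=cv2.imread('pics/s21.png');cv2.imwrite('pics/s21c.png',cv2.resize(p[80:260,190:330],None,fx=3.3,fy=3.3,interpolation=cv2.INTER_CUBIC))
"
```

```text
tool delta mm [-1.3 -2.  82.1] now [ 34.  136.2 199.1] F [-0.2  0.2  0.1] toolx deg vs board y -1.17
s21 side 490 x@y=-50 32.6 yaw(deg, +x per y) 1.51 dz 0.1 rms 1.3 y -140.1..36.0
t21 top 764 x@y=-50 31.8 yaw(deg, +x per y) 1.63 dz -1.3 rms 2.0 y -136.4..39.9
141 246 [ 28.2 176.8 163. ] 141 247 [ 29.5 171.2 164.9] 141 248 [ 31.5 168.1 165.8] 141 249 [ 36.1 173.8 163.4] 144 245 [ 24.7 174.5 155.2] 144 246 [ 26.5 170.6 156.5] 144 247 [ 29.1 169.4 156.7] 144 248 [ 32.4 170.8 155.9] 144 249 [ 34.3 167.2 157. ] 144 250 [ 37.2 167.1 156.8] 147 246 [ 25.1 165.3 149.7] 147 247 [ 27.9 165.  149.5] 147 248 [ 30.2 162.8 150.1] 147 249 [ 31.9 158.9 151.4] 147 250 [ 35.  159.5 150.9] 147 251 [ 38.5 161.2 150. ] 150 246 [ 23.8 160.5 142.6] 150 247 [ 26.4 159.5 142.8] 150 248 [ 28.8 157.7 143.2] 150 249 [ 31.9 158.5 142.6] 150 250 [ 35.7 161.2 141.3] 150 251 [ 37.6 157.8 142.4] 153 247 [ 25.3 155.5 135.4] 153 248 [ 28.1 155.  135.4] 153 249 [ 31.1 155.2 135. ] 153 250 [ 33.4 153.  135.6] 153 251 [ 36.1 152.4 135.6] 153 252 [ 38.8 151.8 135.6] 156 247 [ 25.2 154.7 126.7] 156 248 [ 27.6 152.7 127.3] 156 249 [ 28.9 147.5 129.3] 156 250 [ 32.5 149.6 128.1] 156 251 [ 33.8 144.3 130. ] 156 252 [ 37.  145.3 129.3] 159 248 [ 26.5 148.8 119.9] 159 249 [ 27.8 143.4 122. ] 159 250 [ 31.  144.2 121.3] 159 251 [ 33.  141.2 122.4] 159 252 [ 36.8 144.  120.9] 162 248 [ 25.  143.3 113.3] 162 249 [ 27.2 140.9 114. ] 162 250 [ 29.2 137.6 115.2] 162 251 [ 32.5 138.9 114.3] 162 252 [ 34.5 136.  115.3] 162 253 [ 37.7 136.8 114.6]
```

View pics/s21c.png

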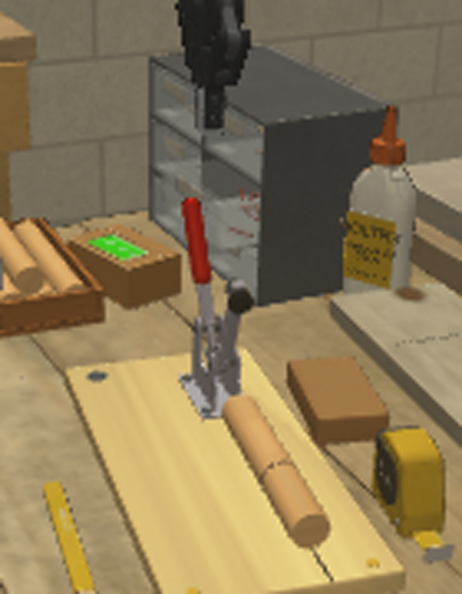

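View pics/t21c.png

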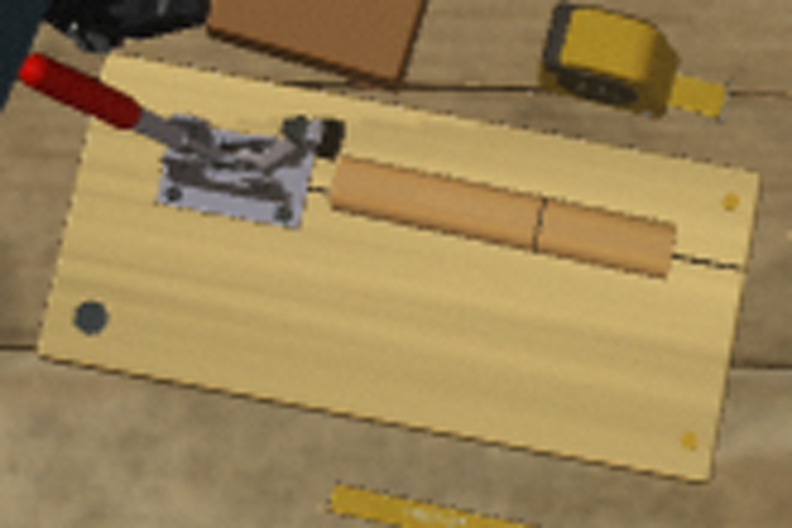

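Emit:
{"fn": "move_arm", "kwargs": {"increments": [{"tx": 0.0, "ty": -0.002, "tz": 0.03, "turn": 0.0}, {"tx": 0.0, "ty": -0.002, "tz": 0.065, "turn": 0.0}, {"tx": 0.0, "ty": -0.002, "tz": 0.085, "turn": 0.0}, {"tx": 0.0, "ty": -0.002, "tz": 0.085, "turn": 0.0}, {"tx": 0.0, "ty": -0.002, "tz": 0.085, "turn": 0.0}]}}

```text
time_s: 24.03
eef_pos: [0.6011, -0.0573, 0.1129]
eef_rot: [-0.001, 0.769, 0.639, -0.001]
wrist_force: [0.1, -0.4, -0.0]
opening: -0.004
```

```bash
python3 -c "
from h import *
to(32,137,.1136);snap('side','s22')
p=cv2.imread('pics/s22.png');cv2.imwrite('pics/s22c.png',cv2.resize(p[90:220,200:310],None,fx=4.5,fy=4.5,interpolation=cv2.INTER_CUBIC))
"
```

```text
tool delta mm [ 5.8  0.2 -0.7] now [ 31.7 131.2 112.9] F [ 0.1 -0.4 -0. ] toolx deg vs board y -1.5
```

View pics/s22c.png

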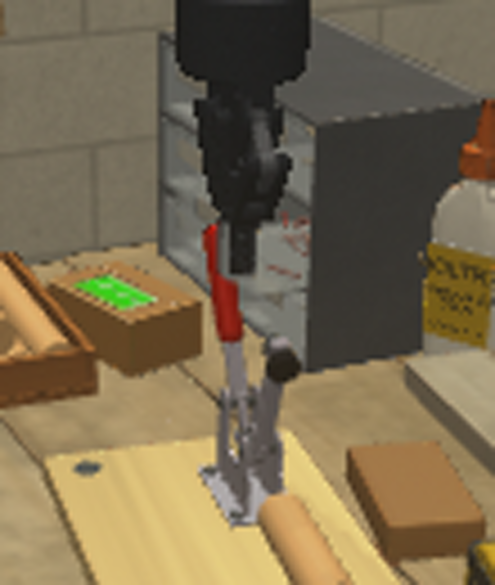

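```bash
python3 -c "
from h import *
f=lambda *b:[round(4.5*(a-c)) for a,c in zip(proj('side',b2w(*b)),(200,90))]
print('tip',f(31.7,131,.150),f(31.7,118,.150),'handle axis r=90,105,70',f(31.5,117+51.6,.1457),f(31.5,177,.158),f(31.5,157,.129))
"
```

```text
tip [233, 275] [239, 283] handle axis r=90,105,70 [215, 260] [212, 237] [220, 291]
```

Emit:
{"fn": "move_arm", "kwargs": {"increments": [{"tx": 0.008, "ty": 0.0, "tz": 0.0, "turn": 0.0}, {"tx": 0.0165, "ty": 0.0, "tz": -0.0005, "turn": 0.0}, {"tx": 0.02, "ty": -0.0005, "tz": 0.0015, "turn": 0.0}, {"tx": 0.023, "ty": -0.0005, "tz": 0.0035, "turn": 0.0}, {"tx": 0.0265, "ty": -0.0005, "tz": 0.006, "turn": 0.0}, {"tx": 0.0295, "ty": -0.0005, "tz": 0.0085, "turn": 0.0}, {"tx": 0.0325, "ty": -0.001, "tz": 0.011, "turn": 0.0}, {"tx": 0.035, "ty": -0.001, "tz": 0.0135, "turn": 0.0}, {"tx": 0.038, "ty": -0.001, "tz": 0.0165, "turn": 0.0}, {"tx": 0.0405, "ty": -0.001, "tz": 0.0195, "turn": 0.0}, {"tx": 0.0455, "ty": -0.001, "tz": 0.0255, "turn": 0.0}, {"tx": 0.0455, "ty": -0.001, "tz": 0.0255, "turn": 0.0}]}}

```text
time_s: 25.08
eef_pos: [0.6085, -0.0102, 0.0866]
eef_rot: [-0.001, 0.769, 0.64, -0.001]
wrist_force: [-0.6, 0.0, -0.3]
opening: -0.005
```

```bash
python3 -c "
from h import *
to(32,176.7,.0874);snap('side','s23')
p=cv2.imread('pics/s23.png');cv2.imwrite('pics/s23c.png',cv2.resize(p[90:220,200:310],None,fx=4.5,fy=4.5,interpolation=cv2.INTER_CUBIC))
"
```

```text
tool delta mm [-2.1  0.5 -0.8] now [ 31.5 178.8  86.6] F [-0.6  0.  -0.3] toolx deg vs board y -1.39
```

View pics/s23c.png

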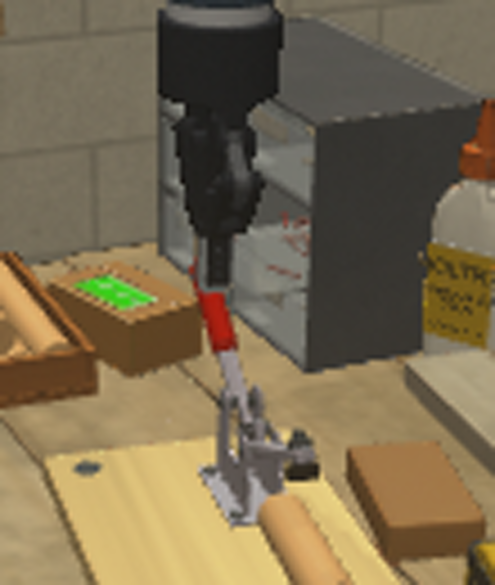

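Emit:
{"fn": "move_arm", "kwargs": {"increments": [{"tx": 0.001, "ty": 0.0, "tz": 0.003, "turn": 0.0}, {"tx": 0.002, "ty": 0.0, "tz": 0.006, "turn": 0.0}, {"tx": 0.004, "ty": 0.0, "tz": 0.0095, "turn": 0.0}, {"tx": 0.006, "ty": 0.0, "tz": 0.013, "turn": 0.0}, {"tx": 0.0075, "ty": 0.0, "tz": 0.0165, "turn": 0.0}, {"tx": 0.009, "ty": 0.0, "tz": 0.02, "turn": 0.0}, {"tx": 0.01, "ty": 0.0, "tz": 0.024, "turn": 0.0}, {"tx": 0.0115, "ty": 0.0, "tz": 0.0275, "turn": 0.0}, {"tx": 0.0115, "ty": 0.0, "tz": 0.0275, "turn": 0.0}]}}

```text
time_s: 25.88
eef_pos: [0.6109, 0.0004, 0.0597]
eef_rot: [-0.001, 0.769, 0.64, -0.0]
wrist_force: [-0.2, 0.1, 0.5]
opening: -0.004
```

```bash
python3 -c "
from h import *
to(32,193,.0435);snap('side','s24');dowel('s24')
p=cv2.imread('pics/s24.png');cv2.imwrite('pics/s24c.png',cv2.resize(p[110:260,200:310],None,fx=3.9,fy=3.9,interpolation=cv2.INTER_CUBIC))
"
```

```text
tool delta mm [ 3.3 -0.3 16.2] now [ 32.3 189.7  59.7] F [-0.2  0.1  0.5] toolx deg vs board y -1.4
s24 side 444 x@y=-50 32.6 yaw(deg, +x per y) 1.62 dz -0.0 rms 1.4 y -140.0..35.1
```

View pics/s24c.png

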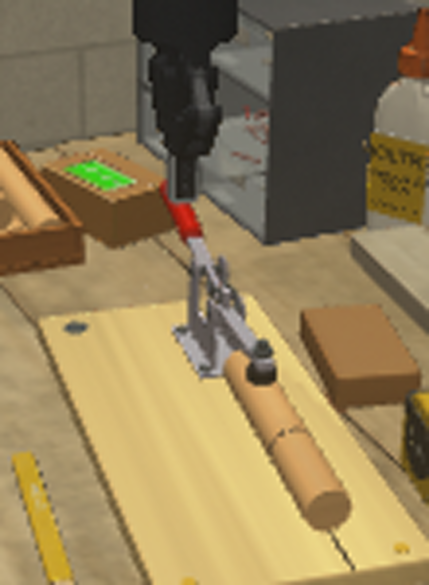

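Emit:
{"fn": "move_arm", "kwargs": {"increments": [{"tx": 0.001, "ty": 0.0, "tz": 0.003, "turn": 0.0}, {"tx": 0.002, "ty": 0.0, "tz": 0.006, "turn": 0.0}, {"tx": 0.002, "ty": 0.0, "tz": 0.009, "turn": 0.0}, {"tx": 0.003, "ty": 0.0, "tz": 0.012, "turn": 0.0}, {"tx": 0.003, "ty": 0.0, "tz": 0.014, "turn": 0.0}, {"tx": 0.003, "ty": 0.0, "tz": 0.016, "turn": 0.0}, {"tx": 0.003, "ty": 0.0, "tz": 0.017, "turn": 0.0}, {"tx": 0.003, "ty": 0.0, "tz": 0.017, "turn": 0.0}]}}

```text
time_s: 26.6
eef_pos: [0.612, 0.0031, 0.0436]
eef_rot: [-0.0, 0.769, 0.64, -0.0]
wrist_force: [-0.3, -0.4, -0.2]
opening: -0.002
```

Emit:
{"fn": "move_arm", "kwargs": {"increments": [{"tx": 0.0, "ty": 0.0, "tz": 0.001, "turn": 0.0}, {"tx": 0.0, "ty": 0.0, "tz": 0.002, "turn": 0.0}, {"tx": 0.0, "ty": 0.0, "tz": 0.003, "turn": 0.0}, {"tx": 0.0, "ty": 0.0, "tz": 0.004, "turn": 0.0}, {"tx": 0.0, "ty": 0.0, "tz": 0.004, "turn": 0.0}]}}

```text
time_s: 27.02
eef_pos: [0.6123, 0.003, 0.0429]
eef_rot: [0.0, 0.769, 0.64, -0.0]
wrist_force: [-10.3, 2.2, 22.3]
opening: -0.002
```

```bash
python3 -c "
from h import *
to(32,193,.0435);snap('side','s25');dowel('s25')
p=cv2.imread('pics/s25.png');cv2.imwrite('pics/s25c.png',cv2.resize(p[110:260,200:310],None,fx=3.9,fy=3.9,interpolation=cv2.INTER_CUBIC))
"
```

```text
tool delta mm [ 0.5 -1.2 -0.6] now [ 33.2 192.5  42.9] F [-10.3   2.2  22.3] toolx deg vs board y -1.38
s25 side 453 x@y=-50 32.5 yaw(deg, +x per y) 1.62 dz 0.0 rms 1.7 y -140.0..36.3
```

View pics/s25c.png

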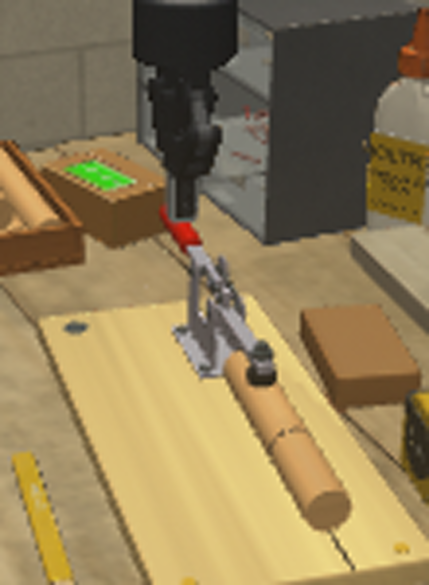

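Emit:
{"fn": "move_arm", "kwargs": {"increments": [{"tx": 0.0, "ty": -0.001, "tz": 0.001, "turn": 0.0}, {"tx": 0.0, "ty": -0.001, "tz": 0.002, "turn": 0.0}, {"tx": 0.0, "ty": -0.001, "tz": 0.003, "turn": 0.0}, {"tx": 0.0, "ty": -0.001, "tz": 0.003, "turn": 0.0}]}}

```text
time_s: 27.4
eef_pos: [0.6125, 0.003, 0.0426]
eef_rot: [0.001, 0.768, 0.64, 0.001]
wrist_force: [-14.8, 2.0, 35.8]
opening: 0.005
```

Emit:
{"fn": "move_arm", "kwargs": {"increments": [{"tx": 0.0, "ty": 0.0, "tz": -0.005, "turn": 0.0}, {"tx": 0.0, "ty": 0.0, "tz": -0.02, "turn": 0.0}, {"tx": 0.0, "ty": 0.0, "tz": -0.06, "turn": 0.0}, {"tx": 0.01, "ty": -0.01, "tz": -0.1, "turn": 0.0}, {"tx": 0.04, "ty": -0.03, "tz": -0.13, "turn": 0.0}, {"tx": 0.08, "ty": -0.05, "tz": -0.15, "turn": 0.0}, {"tx": 0.11, "ty": -0.07, "tz": -0.16, "turn": 0.0}, {"tx": 0.15, "ty": -0.09, "tz": -0.16, "turn": 0.0}, {"tx": 0.15, "ty": -0.09, "tz": -0.16, "turn": 0.0}, {"tx": 0.15, "ty": -0.09, "tz": -0.16, "turn": 0.0}]}}

```text
time_s: 28.23
eef_pos: [0.5487, 0.17, 0.1972]
eef_rot: [-0.0, 0.767, 0.641, 0.0]
wrist_force: [0.8, -0.8, -0.3]
opening: 0.003
```

```bash
python3 -c "
from h import *
to(32,193,.0435);snap('side','s26');dowel('s26');snap('top','t26');dowel('t26','top')
p=cv2.imread('pics/s26.png');cv2.imwrite('pics/s26c.png',cv2.resize(p[110:260,200:310],None,fx=3.9,fy=3.9,interpolation=cv2.INTER_CUBIC))
P=cv2.imread('pics/t26.png'); cv2.imwrite('pics/t26c.png',cv2.resize(P[125:235,145:310],None,fx=4.8,fy=4.8,interpolation=cv2.INTER_CUBIC))
for n,f in(('side','s26'),('top','t26')):
  d=np.load(f'pics/{f}.npy');q=cv2.imread(f'pics/{f}.png').astype(int)
  m=(q[...,2]>110)&(q[...,1]<60)&(q[...,0]<60)&(d>0);v,u=np.nonzero(m)
  L=np.array([w2b(atd(n,a,b,d[b,a])) for a,b in zip(u,v)]);L=L[(abs(L[:,0]-31)<15)&(L[:,1]>140)&(L[:,1]<240)]
  t=L[abs(L[:,0]-31)<5];print(n,len(t),'slope deg',np.degrees(np.arctan(np.polyfit(t[:,1],t[:,2],1)[0])),'z',np.median(t[:,2]),np.percentile(t[:,1],[2,98]))
"
```

```text
tool delta mm [-152.6   90.9  153.6] now [-55.9 347.4 197.2] F [ 0.8 -0.8 -0.3] toolx deg vs board y -1.16
s26 side 429 x@y=-50 32.5 yaw(deg, +x per y) 1.62 dz 0.1 rms 1.2 y -139.5..35.6
t26 top 562 x@y=-50 31.9 yaw(deg, +x per y) 1.75 dz -1.3 rms 1.8 y -136.8..36.5
side 43 slope deg 1.8740527794428485 z 79.7 [154.9   221.768]
top 119 slope deg -1.1333573488742081 z 78.7 [159.34  227.912]
```

View pics/s26c.png

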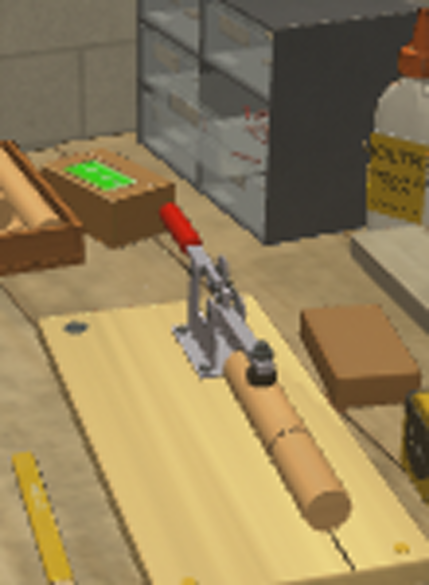

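View pics/t26c.png

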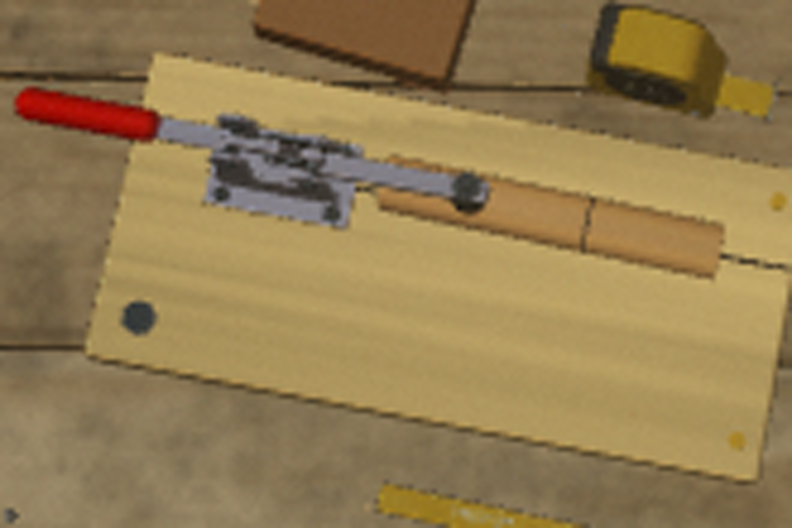

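```bash
python3 -c "
from h import *
print(workorder.hand_in())"
```

```text
the job is handed in; nothing more can be done
None
```

The dowel is clamped on the marked line, but it lies about 1.4° askew to it, so its ends are roughly 2 mm off to either side. I handed the job in at about 28 s, with the arm drawn back clear of everything.

**Rolling:** I rolled the dowel over the board in short strokes of the fingertips on its top and never gripped or lifted it.

**Clamping:** I pushed the red handle along its arc until it stopped at about 36 N. It stayed down when I let go.

**Last checks**
- **Position across the line:** both cameras put the dowel's middle within about 0.5 mm of the line.
- **Position along the line:** its middle is at about board y = -50 mm. The line's own midpoint is -60.5 mm. The task gave no number for this and I didn't correct it.
- **Clamp:** the handle is level with its top 79–80 mm above the bench, and the pad is down on the dowel. Closing the clamp didn't shift the dowel.
- **Other things:** the parts of the tape measure, pencil and sanding block visible in the last views look unmoved. I only saw the offcut in the earlier full pictures.

**What failed or disagreed**
- **Skew:** the dowel started with this skew. Turning the fingertips on its top didn't change it. A light sideways push at one end only rolled it about 4 mm, which I rolled back.
- **Tip height:** the reported tip height was about 37 mm below what the camera and the contacts showed with the gripper shut, and more with it open. I set heights by contact force and the pictures instead.

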